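# Put the sharpening bench away

### The job

Pull the drawer of the low cabinet fully out by its tab, press every flat steel gauge lying on the bench fully home into the foam cutout of its own shape, and then push the drawer fully shut. Lay the whetstone flat and centred on the narrow ledge of the drying stand, lengthwise along it, at any point in the job. Leave the other things on the bench alone.

Things in the scene. Friction and masses are not known exactly. Their poses are not given: they have to be found in the camera images.
- square: try square, L-shaped: 20 mm thick steel plate, a bar x -50..50, y -14..14 mm plus a tab x -50..-24, y 14..50. Dark grip on the bar's middle: 14 (x) x 28 (y) mm, top 44 mm above the underside; pinch it along x. Origin: underside, below the grip; z up. 0.2 to 0.35 kg. May be absent.
- depth: depth gauge, T-shaped: 20 mm thick steel plate, a bar x -50..50, y -14..14 mm plus a stem x -13..13, y 14..46. Dark grip on the bar's middle: 14 (x) x 28 (y) mm, top 44 mm above the underside; pinch it along x. Origin: underside, below the grip; z up. 0.2 to 0.35 kg. May be absent.
- snap: snap gauge, U-shaped: 20 mm thick steel plate, a bar x -50..50, y -14..14 mm plus jaws x -50..-24 and x 24..50, both y 14..40. Dark grip on the bar's middle: 14 (x) x 28 (y) mm, top 44 mm above the underside; pinch it along x. Origin: underside, below the grip; z up. 0.2 to 0.35 kg. May be absent.
- offset: offset bracket, Z-shaped (a half turn makes no difference): 20 mm thick steel plate, a bar x -50..50, y -14..14 mm plus tabs x -50..-24, y 14..34 and x 24..50, y -34..-14. Dark grip on the bar's middle: 14 (x) x 28 (y) mm, top 44 mm above the underside; pinch it along x. Origin: underside, below the grip; z up. 0.2 to 0.35 kg. May be absent.
- cut_square (a point): floor of the foam cutout for the L-shaped try square: the gauge's origin lies here when fully home, its x along this frame's +y, its y along -x. Frame: x into the cabinet, y left, z up. All cutouts (dark foam, light floor) are 16 mm deep (the plate then stands 4 mm proud) and 2 mm wider than the gauge all round.
- cut_depth (a point): floor of the foam cutout for the T-shaped depth gauge: the gauge's origin lies here when fully home, its x along this frame's +y, its y along -x. Frame: x into the cabinet, y left, z up. All cutouts have a springy foam lip at each end of the bar: a gauge just laid in stays up; pressing it down with 5 to 20 N seats it, and the lips then hold it.
- cut_snap (a point): floor of the foam cutout for the U-shaped snap gauge: the gauge's origin lies here when fully home, its x along this frame's -y, its y along +x. Frame: x into the cabinet, y left, z up.
- cut_offset (a point): floor of the foam cutout for the Z-shaped offset bracket: the gauge's origin lies here when fully home, its x along this frame's -y, its y along +x. Frame: x into the cabinet, y left, z up. (or both reversed)
- drawer (a joint): how far the drawer is pushed in, m: 0 fully out, 0.21 fully shut (all the foam is clear of the cabinet only when fully out). Slides towards the robot, along its -x, with about 2 N, stays where left. Foam top 36 mm, drawer front 40 mm above the table, foam 200 mm deep. Cabinet 304 mm wide, 84 mm high, turned up to 0.08 rad; a gauge not pressed home does not pass under its top.
- pull (a point): grip point of the drawer's pull tab, an upright dark steel fin on the middle of its front: 12 mm thick along y, 45 mm along x, 6 to 62 mm above the table. This point is 45 mm above the table, 24 mm in front of the drawer's front. x into the cabinet. Gripped from above, fingers closing along y, it pulls or pushes the drawer.
- stone: whetstone, two layers, grey and buff, 150 (x) x 50 (y) x 26 mm, about 0.45 kg. Origin: centre of the underside, z up.
- ledge (a point): centre of the top of the drying stand's narrow wooden ledge, 90 mm above the table, 110 mm long along x, 30 mm wide along y, on two steel legs over a 120 x 85 mm foot, fixed to the bench.
- mug: bystander: white mug, 80 mm across, 90 mm high; leave it alone
- oil: bystander: oil bottle, 52 mm across, 130 mm high; leave it alone
- brush: bystander: brush lying on the table; leave it alone
- driver: bystander: screwdriver lying on the table; leave it alone
- strop: bystander: dark wooden strop block, 180 x 50 x 30 mm; leave it alone
- tape: bystander: grey tape roll, 90 mm across, 24 mm high; leave it alone
- jar: bystander: glass jar, 60 mm across, 70 mm high; leave it alone
There are look-alikes about, which are no part of the job. What is shaped like the offset but pink or purple is not meant. What is shaped like the snap but green is not meant.

How it is judged (in metres and radians):
On the way, in this order (a step that is already met when the one before it is completed fails the run):
1. the drawer is pulled fully out (within 20 mm) (value of joint drawer below 0.02 m), for 0.2 s.
2. every gauge present is pressed home in its own cutout with the drawer still out (horizontal distance between square and cut_square below 0.006 m and z of square in the frame of cut_square below 0.004 m and angle between each of square, depth, snap, offset's own z axis and vertical below 0.08 rad and angle between the x axis of square and the y axis of cut_square, either way round below 0.1 rad and horizontal distance between depth and cut_depth below 0.006 m and z of depth in the frame of cut_depth below 0.004 m and angle between the x axis of depth and the y axis of cut_depth, either way round below 0.1 rad and horizontal distance between snap and cut_snap below 0.006 m and z of snap in the frame of cut_snap below 0.004 m and angle between the x axis of snap and the y axis of cut_snap, either way round below 0.1 rad and horizontal distance between offset and cut_offset below 0.006 m and z of offset in the frame of cut_offset below 0.004 m and angle between the x axis of offset and the y axis of cut_offset, either way round below 0.1 rad and value of joint drawer below 0.06 m), for 0.2 s.
3. the drawer is shut (within 12 mm) (value of joint drawer above 0.198 m), for 0.2 s.
At the end, for the whole second after the job is handed in: Each gauge present is home in its own cutout (6 mm sideways, 4 mm of the floor, 0.08 rad of level, 0.1 rad of turn); drawer within 12 mm of shut; whetstone at rest flat on the ledge, within 25 mm of its centre and 0.25 rad of its length (horizontal distance between square and cut_square below 0.006 m and z of square in the frame of cut_square below 0.004 m and angle between each of square, depth, snap, offset's own z axis and vertical below 0.08 rad and angle between the x axis of square and the y axis of cut_square, either way round below 0.1 rad and horizontal distance between depth and cut_depth below 0.006 m and z of depth in the frame of cut_depth below 0.004 m and angle between the x axis of depth and the y axis of cut_depth, either way round below 0.1 rad and horizontal distance between snap and cut_snap below 0.006 m and z of snap in the frame of cut_snap below 0.004 m and angle between the x axis of snap and the y axis of cut_snap, either way round below 0.1 rad and horizontal distance between offset and cut_offset below 0.006 m and z of offset in the frame of cut_offset below 0.004 m and angle between the x axis of offset and the y axis of cut_offset, either way round below 0.1 rad and value of joint drawer above 0.198 m and horizontal distance between stone and ledge below 0.025 m and z of stone in the frame of ledge between -0.006 and 0.006 m and angle between stone's own z axis and vertical below 0.1 rad and angle between the x axis of stone and the x axis of ledge, either way round below 0.25 rad and linear speed of stone below 0.02 m/s); the robot touches nothing.
It fails at once if a bystander is moved more than 50 mm (distance of any of mug, oil, brush, driver, strop, tape, jar from where it was at the start of the episode above 0.05 m).
Of square, depth, snap, offset only 3 to 4 are there at a start; the rules pass over those that are not, and their reading is None.
At some moment in a run one of square, depth, snap, offset may be knocked a few centimetres aside while the robot is not near it.
It also fails if it takes over 210 s, if anything falls off the work surface, if the arm or the gripper's body presses on something with over 40 N, if the wrist force passes 120 N, or if a joint passes its speed limit or range.

### The arm

A 6-joint arm with a two-finger parallel gripper is mounted at the origin on the work surface. World frame = base frame: x ahead of the robot, y to its left, z up, the work surface at z = 0. Lengths are in mm, angles in rad, forces in N, time in s.
With the tool pointing down it reaches from about 350 to 875 mm from the base axis. Payload 4.2 kg.
Tool frame: the origin (TCP) lies midway between the tips of the shut fingers; the grasp point (between the pads) lies 19 mm behind it (arm.grasp_offset is the distance from the TCP to the grasp point, in mm); z points along the fingers, y is the line along which they close (so a half turn about z gives the same grasp; the last joint's range is limited). The gripper opens to 85 mm and grips with 20 to 120 N. Pads are 22 mm wide; open, the fingers measure 114 mm over their backs; the gripper's body (76 mm by 85 mm) begins 54 mm behind the grasp point. The pads swing forward as they close: fully open they stand 13 mm farther back than shut.
Start: joints at [-0.868, 0.385, 0.008, 0, -1.194, -0.259], TCP at [268.371, -564.426, 231.312] pointing down, gripper open.
Joint ranges: [-3.14, 3.14], [-1.21, 2.06], [-1.07, 1.41], [-3.16, 2.05], [-2.99, -0.16], [-3.1, 3.1]. Speed limits (rad/s): [2.79, 2.79, 3.14, 3.14, 3.14, 3.14].

### API

Orientations are given as a unit quaternion [x, y, z, w].
In Python, from bench import arm gives the robot as it stands. The module is installed in compiled form; this text tells all that it offers.
- The arm moves only by the tool servo_tool, never from a script. Its argument "increments" is a list of rows, each a list of 7 numbers: the opening, from 0 (shut) to 1 (fully open), then the shift along the tool's x, y, z in m, then the turn, a rotation vector about the tool's x, y, z in degrees. In form: [[grip, x, y, z, ax, ay, az], ...]. A call has 1 to 12 rows; each row is the pose to reach, as a shift and turn from the pose commanded when the call began, along the tool's axes at that moment; what a row does not reach only later rows make up. A row lasts 1/8 s, in which the tool goes at most 62.5 mm and 10.7 degrees, less where a joint would pass 70% of its speed; a pose out of reach is approached as far as the arm can. A call with a gripper value outside its range is refused whole. The fingers move at their own pace and stop on an object; the grip force is fixed at half the most. Time passes only in rows, so rows that repeat a pose let the fingers close. It gives the time, the measured TCP pose, the force, the opening and the grip force at its end, in the units of the state.
- arm.read_state(): the state, without advancing time (a new reading comes with each control period).
- arm.get_image(name): name is "scene" or "top" or "wrist"; returns a dict with "color" (400x640x3 uint8, red, green, blue), "fx", "fy", "cx", "cy" (pixels), "rvec" (rotation vector, rad) and "tvec" (3), from world to camera coordinates, as OpenCV has them; the wrist camera has in their place "hand_eye" (4x4, takes a point from camera to tool coordinates, whose origin is the TCP and whose axes are the flange's). Camera axes: x right, y down, z forward; pixel columns grow to the right and rows downward; lengths in mm; the calibration is good to about 2 mm. A picture is of the moment at which its call begins: read the wrist's pose just before it. There is no depth.
- arm.job_done(): hands the job in; it is judged then, once.
Trained networks look in the newest picture that a camera, given by its name, has taken for a name from the list of things; names that differ only in an ending like _2 or _b are one class to them, and where a whole thing is asked for, a point or a joint stands for the part that bears it (a point fixed in the world has none). Each returns a list of dicts, best first, with "p" (0 to 1); they miss things now and then, are a little off and sometimes report something else, mostly with a low value. They report only what shows in the picture. A call takes as long as a camera call. They do not tell look-alikes from the thing itself.
- arm.look_for(camera, thing): "box" ([centre column, centre row, width, height] in pixels, round what is visible of it).
- arm.spot_point(camera, thing): "centre" ([column, row] in pixels: a listed point, or the origin of a listed thing).
The state is a dict: "clock": time; "joints": joint angles; "joint_vel": joint speeds; "joint_efforts": joint torques, N m; "position": TCP position; "ee_rot": TCP orientation; "contact_force": force on the tool from outside, world axes, zero at the start; "wrist_torque": the same for the moment, N m; "gripper_width": finger opening in mm; "grasp_force": force on a finger pad.
Only numpy, scipy, OpenCV 4.12 (cv2) and the standard library are available. Lean on these libraries where they do the work, as an engineer would, in place of code of your own. Each camera call takes 0.05 s, during which the arm holds its last target. There are 200 camera calls.

## Working session

There is one attempt and no reset: what is moved stays moved. The work goes in short steps, Python scripts to look and compute and a tool call to move; the robot and the scene stay as the last step left them, time stands still between calls to the robot, and variables do not carry over. Pictures are saved under pics/ and viewed, at most 14 in all, crops included, and the job is handed in when it is done.

Besides the shell and the picture viewer there is one more tool, called after "Call:" as name(argument=value, ...) on one line, values as JSON. servo_tool: Moves the arm, as the interface text tells. Its arguments: {"type":"object","properties":{"increments":{"type":"array","items":{"type":"array","items":{"type":"number"}}}},"required":["increments"]}

```bash
mkdir -p pics; cat > h.py <<'E'
import numpy as np, cv2
from scipy.spatial.transform import Rotation as R
from bench import arm
def save(name,fn):
    im=arm.get_image(name); cv2.imwrite('pics/'+fn,im['color'][:,:,::-1]); return im
def pose():
    s=arm.read_state(); return np.array(s['position']),R.from_quat(s['ee_rot'])
def ray(im,px,P=None):
    uv=cv2.undistortPoints(np.array([[px]],float),np.array([[im['fx'],0,im['cx']],[0,im['fy'],im['cy']],[0,0,1]]),None)[0,0]
    d=np.array([uv[0],uv[1],1.])
    if 'hand_eye' in im:
        H=np.array(im['hand_eye']); p,r=P
        return r.apply(H[:3,3])+p, r.apply(H[:3,:3]@d)
    Rm=R.from_rotvec(np.ravel(im['rvec'])); t=np.ravel(im['tvec'])
    return Rm.inv().apply(-t), Rm.inv().apply(d)
def at_z(im,px,z,P=None):
    o,d=ray(im,px,P); return o+d*(z-o[2])/d[2]
def proj(im,pt,P=None):
    if 'hand_eye' in im:
        H=np.array(im['hand_eye']);p,r=P
        c=H[:3,:3].T@(r.inv().apply(np.array(pt)-p)-H[:3,3])
    else: c=R.from_rotvec(np.ravel(im['rvec'])).apply(pt)+np.ravel(im['tvec'])
    return np.array([im['fx']*c[0]/c[2]+im['cx'],im['fy']*c[1]/c[2]+im['cy']])
E
python3 - <<'E'
from h import *
s=arm.read_state(); print(s)
for c in ['top','scene']:
    im=save(c,c+'0.png'); print(c,im['fx'],im['rvec'],im['tvec'])
    for t,z in [('square',44),('depth',44),('snap',44),('offset',44),('stone',0),('ledge',90),('pull',45),('drawer',40)]:
        for d in arm.spot_point(c,t)[:3] if t!='drawer' else []:
            print(t,round(d['p'],2),np.round(d['centre']),np.round(at_z(im,d['centre'],0 if t in('square','depth','snap','offset','stone') else z)))
E
```

```text
{'clock': 0.0, 'joints': array([-8.68359994e-01,  3.85549980e-01,  6.61984872e-03, -4.87144930e-04,
       -1.19395886e+00, -2.58616871e-01]), 'joint_vel': array([-0.00014116,  0.00122023,  0.00097941, -0.00134891, -0.00068129,
        0.00143303]), 'joint_efforts': array([ 2.54318647e-04, -3.92286479e+01,  1.88405585e+01,  4.18625370e+00,
       -4.61152667e-03,  8.62172158e-06]), 'position': array([ 268.14927193, -563.91777133,  230.22494897]), 'ee_rot': array([-2.20005135e-01,  9.75498126e-01,  1.03248202e-03, -2.82912456e-04]), 'contact_force': array([ 0.90114056, -0.77461014, -0.10929648]), 'wrist_torque': array([-0.01756009, -0.0359412 ,  0.03405734]), 'grasp_force': 0.0, 'gripper_width': 85.12193021927975}
top 470.024228649015 [ 2.21277054 -2.16672228  0.06755761] [ -19.01179364  475.01520232 1511.17527733]
square 0.72 [400. 242.] [ 371. -279.    0.]
square 0.18 [163. 247.] [337. 493.   0.]
depth 0.88 [236. 240.] [365. 259.   0.]
snap 0.98 [396. 137.] [ 717. -260.    0.]
snap 0.67 [398. 190.] [ 539. -271.    0.]
snap 0.43 [337. 172.] [597. -69.   0.]
offset 0.86 [237. 192.] [524. 260.   0.]
offset 0.64 [278. 255.] [319. 120.   0.]
offset 0.6 [234. 284.] [223. 259.   0.]
stone 0.71 [191. 212.] [455. 408.   0.]
ledge 0.54 [432. 158.] [ 633. -360.   90.]
pull 0.61 [191. 213.] [447. 395.  45.]
pull 0.6 [325. 203.] [491. -29.  45.]
scene 474.0573695193569 [ 2.15906925  0.99732107 -0.40178989] [-311.67311002 -211.02661148 1927.69257061]
square 0.57 [234. 237.] [ 369. -280.    0.]
depth 0.75 [352. 167.] [357. 280.   0.]
snap 0.97 [265. 262.] [ 522. -267.    0.]
snap 0.93 [303. 300.] [ 711. -263.    0.]
offset 0.77 [326. 152.] [215. 264.   0.]
offset 0.61 [317. 180.] [323. 123.   0.]
offset 0.57 [385. 192.] [540. 275.   0.]
stone 0.71 [394. 169.] [468. 400.   0.]
ledge 0.66 [217. 259.] [ 483. -407.   90.]
pull 0.95 [321. 212.] [499. -10.  45.]
pull 0.42 [168. 264.] [ 367. -517.   45.]
```

```bash
python3 -c "
import cv2
a=cv2.imread('pics/top0.png')[90:330,110:510];cv2.imwrite('pics/top0c.png',cv2.resize(a,(800,480),interpolation=cv2.INTER_CUBIC))"
```

```text
(no output)
```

View pics/top0c.png

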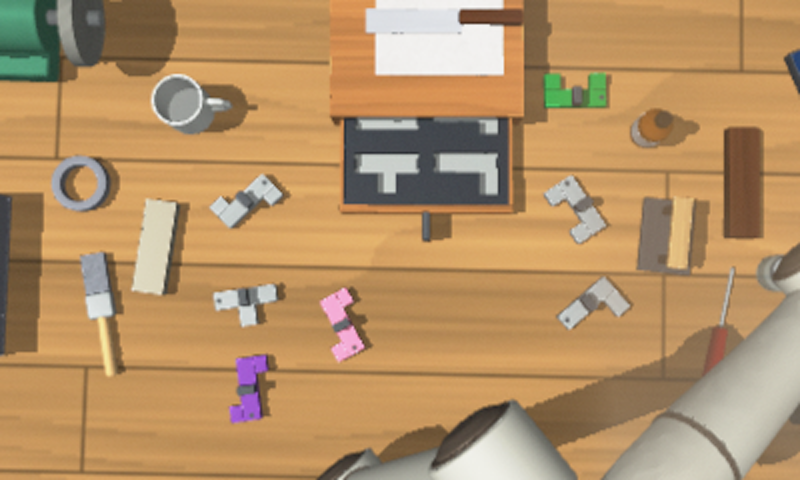

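View pics/scene0.png

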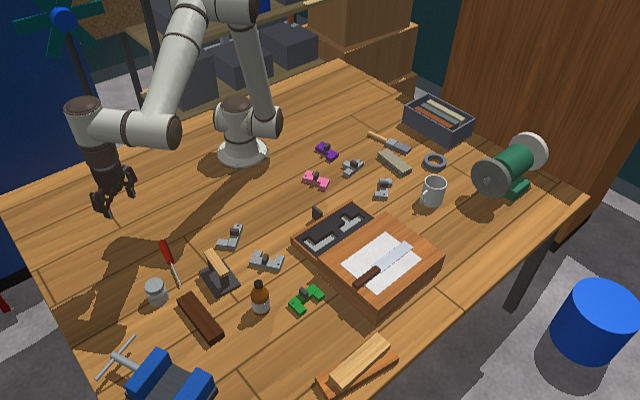

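The real steel gauges, in crop/top pixels, are:
- L-shaped square: crop (595,303), top (407,241).
- T-shaped depth gauge: (246,297), top (233,238).
- U-shaped snap gauge: (577,208), top (398,194).
- Z-shaped offset bracket: (247,203), top (233,191).

The pink Z (343,325), purple Z (248,388) and green U (576,92) are look-alikes. The whetstone is at (156,246), the ledge strip at (682,233), and the pull tab at (427,225). The drawer is partly out.

```bash
cat >> h.py <<'E'
def plan(*targets):
    """targets (x,y,z,phi deg = world direction of tool y); print increments from now"""
    p,r=pose()
    for x,y,z,phi in targets:
        a=np.radians(phi); ty=np.array([np.cos(a),np.sin(a),0]); tz=np.array([0,0,-1.]); tx=np.cross(ty,tz)
        rt=R.from_matrix(np.c_[tx,ty,tz])
        print('shift',np.round(r.inv().apply(np.array([x,y,z])-p)/1000,4),'turn',np.round(np.degrees((r.inv()*rt).as_rotvec()),2))
def phi():
    p,r=pose(); v=r.apply([0,1,0]); return np.degrees(np.arctan2(v[1],v[0]))
E
python3 - <<'E'
from h import *
im=arm.get_image('wrist'); print(np.round(im['hand_eye'],3),im['fx'])
plan((430,-20,330,90))
E
```

```text
[[ 0.00000e+00 -9.49000e-01 -3.15000e-01  8.01300e+01]
 [ 1.00000e+00  1.00000e-03 -1.00000e-03  9.27000e-01]
 [ 1.00000e-03 -3.15000e-01  9.49000e-01 -1.42176e+02]
 [ 0.00000e+00  0.00000e+00  0.00000e+00  1.00000e+00]] 325.52487959972746
shift [-0.3797  0.4223 -0.0987] turn [-0.    0.   25.43]
```

Call:
servo_tool(increments=[[1,-0.38,0.422,-0.099,0,0,25.4],[1,-0.38,0.422,-0.099,0,0,25.4],[1,-0.38,0.422,-0.099,0,0,25.4],[1,-0.38,0.422,-0.099,0,0,25.4],[1,-0.38,0.422,-0.099,0,0,25.4],[1,-0.38,0.422,-0.099,0,0,25.4],[1,-0.38,0.422,-0.099,0,0,25.4],[1,-0.38,0.422,-0.099,0,0,25.4],[1,-0.38,0.422,-0.099,0,0,25.4],[1,-0.38,0.422,-0.099,0,0,25.4],[1,-0.38,0.422,-0.099,0,0,25.4],[1,-0.38,0.422,-0.099,0,0,25.4]])

```text
clock: 2.35
position: [429.9, -21.0, 330.0]
ee_rot: [0.0, 1.0, -0.0, -0.0]
contact_force: [-0.4, -1.1, -0.2]
gripper_width: 85.4
grasp_force: 0.0
```

```bash
python3 - <<'E'
from h import *
P=pose(); im=save('wrist','w1.png'); print(P[0],phi())
for d in arm.spot_point('wrist','pull')[:2]: print(d, at_z(im,d['centre'],45,P))
for d in arm.look_for('wrist','pull')[:2]: print(d)
E
```

```text
[429.86670341 -21.0006283  329.96952135] 89.9277404653604
{'centre': [318.0, 200.8], 'p': 0.72} [489.53764116 -20.86924739  45.        ]
{'box': [318.7, 251.9, 196.6, 136.9], 'p': 0.74}
{'box': [609.3, 166.9, 55.6, 110.7], 'p': 0.35}
```

View pics/w1.png

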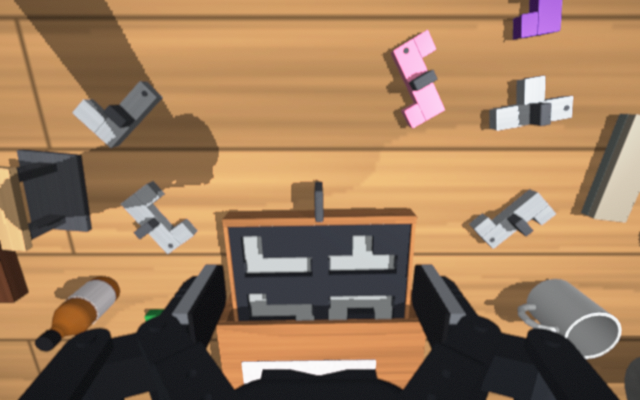

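The wrist picture shows the fin at (319,190), the drawer front edge at row 213, and the cabinet edge at row 322. Pull is at about (490,-21), which agrees with the top view.

```bash
python3 - <<'E'
from h import *
P=pose(); im=arm.get_image('wrist')
for px,z in [((226,216),40),((414,211),40),((218,323),84),((427,321),84),((319,182),62),((319,213),40)]: print(px,np.round(at_z(im,px,z,P)))
plan((490,-21,100,90),(490,-21,26,90))
E
```

```text
(226, 216) [ 514. -152.   40.]
(414, 211) [507. 114.  40.]
(218, 323) [ 661. -165.   84.]
(427, 321) [658. 135.  84.]
(319, 182) [459. -20.  62.]
(319, 213) [510. -20.  40.]
shift [-0.06    0.0003  0.2302] turn [-0.01 -0.02 -0.08]
shift [-6.000e-02  3.000e-04  3.042e-01] turn [-0.01 -0.02 -0.08]
```

Call:
servo_tool(increments=[[1,-0.058,0,0.06,0,0,0],[1,-0.058,0,0.12,0,0,0],[1,-0.058,0,0.18,0,0,0],[1,-0.058,0,0.23,0,0,0],[1,-0.058,0,0.27,0,0,0],[1,-0.058,0,0.304,0,0,0],[1,-0.058,0,0.304,0,0,0],[0,-0.058,0,0.304,0,0,0],[0,-0.058,0,0.304,0,0,0],[0,-0.058,0,0.304,0,0,0],[0,-0.058,0,0.304,0,0,0],[0,-0.058,0,0.304,0,0,0]])

```text
clock: 4.05
position: [488.5, -21.0, 27.2]
ee_rot: [-0.002, 1.0, -0.001, 0.0]
contact_force: [1.4, -5.8, 4.4]
gripper_width: 11.1
grasp_force: 59.1
```

Call:
servo_tool(increments=[[0,0.008,0,0,0,0,0],[0,0.016,0,0,0,0,0],[0,0.024,0,0,0,0,0],[0,0.032,0,0,0,0,0],[0,0.04,0,0,0,0,0],[0,0.046,0,0,0,0,0],[0,0.05,0,0,0,0,0],[0,0.053,0,0,0,0,0],[0,0.056,0,0,0,0,0],[0,0.056,0,0,0,0,0]])

```text
clock: 5.3
position: [432.1, -22.0, 27.2]
ee_rot: [-0.002, 1.0, -0.001, -0.0]
contact_force: [0.6, -13.3, 6.1]
gripper_width: 11.3
grasp_force: 60.5
```

Call:
servo_tool(increments=[[0,0.002,-0.001,0,0,0,0],[0,0.004,-0.001,0,0,0,0],[0,0.006,-0.001,0,0,0,0],[0,0.008,-0.001,0,0,0,0],[0,0.01,-0.001,0,0,0,0],[0,0.01,-0.001,0,0,0,0]])

```text
clock: 6.05
position: [422.8, -22.2, 27.2]
ee_rot: [-0.002, 1.0, -0.001, 0.0]
contact_force: [0.3, -9.2, 3.9]
gripper_width: 11.1
grasp_force: 60.1
```

Call:
servo_tool(increments=[[0,0.002,-0.0005,0,0,0,0],[0,0.004,-0.0005,0,0,0,0],[0,0.006,-0.0005,0,0,0,0],[0,0.008,-0.0005,0,0,0,0],[0,0.01,-0.001,0,0,0,0],[0,0.01,-0.001,0,0,0,0],[0,0.01,-0.001,0,0,0,0]])

```text
clock: 6.92
position: [413.4, -22.4, 27.2]
ee_rot: [-0.002, 1.0, -0.0, 0.001]
contact_force: [1.5, -5.7, 4.7]
gripper_width: 11.1
grasp_force: 60.3
```

Call:
servo_tool(increments=[[0,0.002,-0.0005,0,0,0,0],[0,0.004,-0.0005,0,0,0,0],[0,0.006,-0.0005,0,0,0,0],[0,0.008,-0.0005,0,0,0,0],[0,0.01,-0.001,0,0,0,0],[0,0.01,-0.001,0,0,0,0],[0,0.01,-0.001,0,0,0,0]])

```text
clock: 7.8
position: [413.1, -22.2, 27.4]
ee_rot: [-0.003, 1.0, 0.001, 0.01]
contact_force: [27.3, -21.8, -25.1]
gripper_width: 11.0
grasp_force: 59.2
```

Call:
servo_tool(increments=[[0,-0.005,0.001,0,0,0,0],[0,-0.01,0.002,0,0,0,0],[1,-0.01,0.002,0,0,0,0],[1,-0.01,0.002,0,0,0,0],[1,-0.01,0.002,0,0,0,0],[1,-0.01,0.002,-0.06,0,0,0],[1,-0.01,0.002,-0.12,0,0,0],[1,-0.01,0.002,-0.18,0,0,0],[1,-0.01,0.002,-0.24,0,0,0],[1,-0.01,0.002,-0.27,0,0,0],[1,-0.01,0.002,-0.27,0,0,0]])

```text
clock: 9.18
position: [413.3, -20.6, 298.7]
ee_rot: [-0.0, 1.0, 0.001, 0.003]
contact_force: [0.2, 0.4, -1.0]
gripper_width: 85.4
grasp_force: 0.0
```

```bash
python3 - <<'E'
from h import *
P=pose(); im=save('wrist','w2.png'); print(P[0],phi(),arm.read_state()['contact_force'])
for t,z in [('pull',45),('cut_square',20),('cut_depth',20),('cut_snap',20),('cut_offset',20),('square',0),('depth',0),('snap',0),('offset',0),('stone',0),('ledge',90)]:
    for d in arm.spot_point('wrist',t)[:2]: print(t,round(d['p'],2),np.round(d['centre'],1), np.round(at_z(im,d['centre'],z,P),1))
E
```

```text
[413.26480017 -20.64237711 298.71269582] 90.03785529331432 [-0.24524321  0.19341974 -0.4947746 ]
pull 0.79 [315.8 160.7] [412.5 -22.5  45. ]
cut_square 0.86 [271.5 233. ] [520.8 -85.3  20. ]
cut_depth 0.66 [363.6 229.6] [515.5  44.3  20. ]
cut_snap 0.83 [364.5 276.3] [590.6  49.1  20. ]
cut_offset 0.56 [276.3 285.2] [605.9 -81.9  20. ]
cut_offset 0.56 [361.8 276.1] [590.3  45.1  20. ]
square 0.62 [121.9 126.6] [ 376.2 -279.4    0. ]
depth 0.94 [534.2 126.1] [375.  266.6   0. ]
snap 0.69 [145.8 235.1] [ 533.3 -274.4   -0. ]
offset 0.97 [514.4 231.3] [526.8 270.    0. ]
offset 0.74 [271.3 232.4] [528.8 -88.6   0. ]
stone 0.68 [628.5 180.4] [449.2 414.6   0. ]
```

View pics/w2.png

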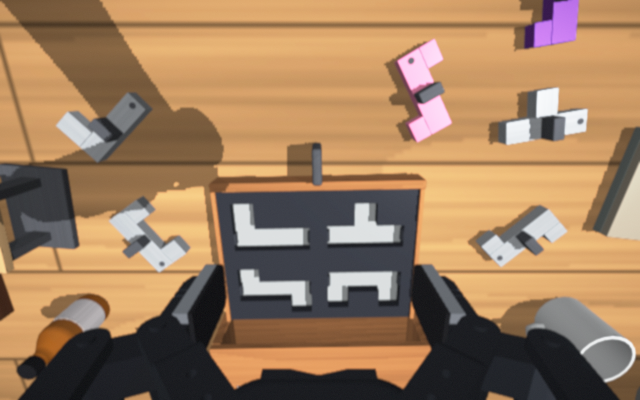

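Drawer fully out. Cutouts show at (271,233) L, (364,230) T, (276,285) Z and (364,276) U. Steel gauges show at (105,125) L, (545,120) T, (150,235) U and (525,235) Z. I'll fit the known shapes to this picture for precise poses.

```bash
cat > fit.py <<'E'
from h import *
from scipy.optimize import minimize
BAR=(-50,50,-14,14)
SH={'square':[BAR,(-50,-24,14,50)],'depth':[BAR,(-13,13,14,46)],'snap':[BAR,(-50,-24,14,40),(24,50,14,40)],'offset':[BAR,(-50,-24,14,34),(24,50,-34,-14)]}
SS=4
class Cam:
    def __init__(s,im,P=None):
        s.im=im; s.K=np.array([[im['fx'],0,im['cx']],[0,im['fy'],im['cy']],[0,0,1]])
        if 'hand_eye' in im:
            H=np.array(im['hand_eye']);p,r=P; M=np.eye(4);M[:3,:3]=r.as_matrix();M[:3,3]=p; W=np.linalg.inv(M@H); s.R=W[:3,:3];s.t=W[:3,3]
        else: s.R=cv2.Rodrigues(np.ravel(im['rvec']))[0]; s.t=np.ravel(im['tvec'])
    def pr(s,pts):
        c=np.asarray(pts)@s.R.T+s.t; q=c@s.K.T; return q[:,:2]/q[:,2:]
def corners(rc,e=0):
    a,b,c,d=rc; return np.array([[a-e,c-e],[b+e,c-e],[b+e,d+e],[a-e,d+e]],float)
def place(xy,pose):
    x,y,th=pose; c,s=np.cos(th),np.sin(th); return xy@np.array([[c,s],[-s,c]])+[x,y]
def fillp(img,pts,off):
    cv2.fillConvexPoly(img,np.round((pts-off)*SS*16+ (SS/2-.5)*16).astype(np.int32),1,shift=4)
def render(cam,kind,pose,box,cut,zb):
    x0,y0,x1,y1=box; sz=((y1-y0)*SS,(x1-x0)*SS)
    def down(m): return cv2.resize(m.astype(np.float32),(x1-x0,y1-y0),interpolation=cv2.INTER_AREA)
    off=np.array([x0,y0])
    def polys(z,e):
        m=np.zeros(sz,np.uint8)
        for rc in SH[kind]:
            q=place(corners(rc,e),pose); fillp(m,cam.pr(np.c_[q,np.full(4,z)]),off)
        return m
    if cut: return down(polys(zb,2)&polys(zb+16,2))
    m=np.zeros(sz,np.uint8)
    for rc,za,zt in [(r,0,20) for r in SH[kind]]+[((-7,7,-14,14),20,44)]:
        q=place(corners(rc),pose); pts=np.r_[np.c_[q,np.full(4,zb+za)],np.c_[q,np.full(4,zb+zt)]]
        fillp(m,cv2.convexHull(cam.pr(pts).astype(np.float32))[:,0],off)
    return down(m)
def fit(cam,kind,x,y,cut=False,zb=0,th0=None,rad=80):
    col=cam.im['color']; hsv=cv2.cvtColor(col,cv2.COLOR_RGB2HSV)
    c=cam.pr([[x+dx,y+dy,zb+10] for dx in(-rad,rad) for dy in(-rad,rad)])
    x0,y0=np.maximum(np.floor(c.min(0)),0).astype(int); x1,y1=np.minimum(np.ceil(c.max(0)),[640,400]).astype(int)
    h=hsv[y0:y1,x0:x1]
    m=((h[...,1]<70)&(h[...,2]>110)) if cut else ((h[...,1]<75)&(h[...,2]>25))
    m=m.astype(np.uint8); n,lab,st,_=cv2.connectedComponentsWithStats(m)
    cc=cam.pr([[x,y,zb+10]])[0]-[x0,y0]
    best=min((i for i in range(1,n) if st[i,4]>100),key=lambda i:np.min(np.hypot(*(np.argwhere(lab==i)[:,::-1]-cc).T))-0.002*st[i,4])
    m=(lab==best).astype(np.float32); box=(x0,y0,x1,y1)
    mm=cv2.GaussianBlur(m,(0,0),.7)
    if not cut:
        v,u=np.argwhere(m).mean(0); o=at_z_c(cam,(u+x0,v+y0),zb+12); x,y=o[:2]
    f=lambda p:float(np.abs(cv2.GaussianBlur(render(cam,kind,(p[0],p[1],p[2]/30),box,cut,zb),(0,0),.7)-mm).sum())
    ths=[th0] if th0 is not None else np.arange(0,2*np.pi,np.pi/8)
    r=None
    c0=sorted([(f((x+dx,y+dy,t*30)),dx,dy,t) for t in ths for dx in (-12,0,12) for dy in (-12,0,12)])[:4]
    for _,dx,dy,t in c0:
        q=minimize(f,[x+dx,y+dy,t*30],method='Nelder-Mead',options=dict(initial_simplex=np.array([[x+dx,y+dy,t*30]]*4)+np.r_[[[0,0,0]],np.diag([5,5,3.])],xatol=.02,fatol=.05))
        if r is None or q.fun<r.fun: r=q
    px,py,th=r.x[0],r.x[1],(r.x[2]/30+np.pi)%(2*np.pi)-np.pi
    return np.round([px,py,th],3),round(r.fun/mm.sum(),3)
def at_z_c(cam,px,z):
    o=-cam.R.T@cam.t; d=cam.R.T@np.linalg.inv(cam.K)@[px[0],px[1],1.]; return o+d*(z-o[2])/d[2]
E
python3 - <<'E'
from fit import *
P=pose(); im=arm.get_image('wrist'); cam=Cam(im,P)
for k,x,y,t in [('square',521,-85,np.pi/2),('depth',515,44,np.pi/2),('snap',591,49,-np.pi/2),('offset',606,-82,-np.pi/2)]: print('cut',k,fit(cam,k,x,y,True,20,t))
for k,x,y in [('square',376,-279),('depth',375,266),('snap',533,-274),('offset',527,270)]: print(k,fit(cam,k,x,y))
T=arm.get_image('top'); ct=Cam(T)
print('top')
for k,x,y in [('square',376,-279),('depth',375,266),('snap',533,-274),('offset',527,270)]: print(k,fit(ct,k,x,y))
print(arm.read_state()['joints'])
E
```

```text
cut square (array([522.516, -84.23 ,   1.587]), np.float64(0.09))
cut depth (array([518.536,  43.018,   1.579]), np.float64(0.091))
cut snap (array([589.165,  44.799,  -1.557]), np.float64(0.089))
cut offset (array([604.647, -82.704,  -1.559]), np.float64(0.094))
square (array([ 376.697, -282.017,    2.303]), np.float64(0.021))
depth (array([374.196, 269.09 ,   1.743]), np.float64(0.035))
snap (array([ 535.473, -272.246,    0.611]), np.float64(0.041))
offset (array([529.873, 272.748,   2.374]), np.float64(0.038))
top
square (array([ 373.639, -284.182,    2.295]), np.float64(0.058))
depth (array([344.476, 265.607,   2.769]), np.float64(0.717))
snap (array([ 532.095, -274.817,    0.599]), np.float64(0.048))
offset (array([526.988, 270.952,   2.359]), np.float64(0.05))
[ 3.46077934e-01 -3.54822020e-02 -3.51888813e-01 -4.09087223e-05
 -1.25465708e+00 -1.91643620e+00]
```

```bash
cat >> h.py <<'E'
def view(x,y,phi,z=200,back=30):
    a=np.radians(phi); plan((x-back*np.sin(a),y+back*np.cos(a),z,phi))
E
python3 -c "
from h import *
view(374,269,100)"
```

```text
shift [0.0678 0.285  0.0962] turn [-0.   -0.02 -9.98]
```

Call:
servo_tool(increments=[[1,0.068,0.285,0.096,0,0,-10],[1,0.068,0.285,0.096,0,0,-10],[1,0.068,0.285,0.096,0,0,-10],[1,0.068,0.285,0.096,0,0,-10],[1,0.068,0.285,0.096,0,0,-10],[1,0.068,0.285,0.096,0,0,-10],[1,0.068,0.285,0.096,0,0,-10]])

```text
clock: 10.75
position: [344.1, 263.8, 200.3]
ee_rot: [-0.088, 0.996, -0.0, -0.0]
contact_force: [0.3, -1.2, 0.3]
gripper_width: 85.7
grasp_force: 0.0
```

```bash
cat > g.py <<'E'
import sys
from fit import *
k,x,y,flip=sys.argv[1],float(sys.argv[2]),float(sys.argv[3]),int(sys.argv[4])
s0=arm.read_state();print(s0['position'],s0['clock'],phi())
P=pose(); im=save('wrist','g_%s.png'%k); r,e=fit(Cam(im,P),k,x,y); print(r,e)
if e<.15:
    ph=(np.degrees(r[2])+180*flip); plan((r[0],r[1],70,ph),(r[0],r[1],23,ph))
    print('joints',np.round(s0['joints'],2))
E
python3 g.py depth 374 269 0
```

```text
[344.12702272 263.78533694 200.26464686] 10.75 100.06642464968961
[373.777 269.257   1.748] 0.036
shift [-0.03    0.0007  0.1305] turn [ 0.    0.01 -0.15]
shift [-0.03    0.0007  0.1775] turn [ 0.    0.01 -0.15]
joints [ 1.03  0.08 -0.48  0.   -1.01 -2.43]
```

Call:
servo_tool(increments=[[1,-0.03,0.001,0.06,0,0,-0.2],[1,-0.03,0.001,0.11,0,0,-0.2],[1,-0.03,0.001,0.15,0,0,-0.2],[1,-0.03,0.001,0.177,0,0,-0.2],[1,-0.03,0.001,0.177,0,0,-0.2],[0,-0.03,0.001,0.177,0,0,-0.2],[0,-0.03,0.001,0.177,0,0,-0.2],[0,-0.03,0.001,0.177,0,0,-0.2],[0,-0.03,0.001,0.177,0,0,-0.2],[0,-0.03,0.001,0.177,0,0,-0.2],[0,-0.03,0.001,0.177,0,0,-0.2]])

```text
clock: 12.18
position: [373.8, 270.2, 24.1]
ee_rot: [-0.089, 0.996, 0.0, 0.0]
contact_force: [-1.1, -1.0, 6.6]
gripper_width: 12.7
grasp_force: 60.0
```

```bash
python3 -c "
from h import *
plan((518.6,43.1,140,90.7),(518.6,43.1,72,90.7))"
```

```text
shift [-0.1021 -0.2492 -0.1159] turn [0.02 0.04 9.57]
shift [-0.102  -0.2493 -0.0479] turn [0.02 0.04 9.57]
```

Call:
servo_tool(increments=[[0,0,0,-0.05,0,0,0],[0,-0.02,-0.03,-0.1,0,0,2],[0,-0.045,-0.09,-0.116,0,0,5],[0,-0.07,-0.15,-0.116,0,0,9.6],[0,-0.09,-0.21,-0.116,0,0,9.6],[0,-0.102,-0.249,-0.116,0,0,9.6],[0,-0.102,-0.249,-0.116,0,0,9.6],[0,-0.102,-0.249,-0.09,0,0,9.6],[0,-0.102,-0.249,-0.065,0,0,9.6],[0,-0.102,-0.249,-0.048,0,0,9.6],[0,-0.102,-0.249,-0.048,0,0,9.6]])

```text
clock: 13.55
position: [516.3, 43.3, 69.7]
ee_rot: [-0.006, 1.0, -0.001, -0.002]
contact_force: [0.1, 0.4, -2.8]
gripper_width: 12.9
grasp_force: 59.6
```

```bash
python3 - <<'E'
from h import *
s=arm.read_state(); print(s['position'],s['gripper_width'],phi())
plan((518.6,43.1,44,90.7))
im=save('wrist','w3.png')
E
```

```text
[516.30038252  43.27416285  69.69850258] 12.863941156283605 90.66374654548355
shift [-0.0024 -0.0002  0.0257] turn [-0.07 -0.26 -0.04]
```

View pics/w3.png

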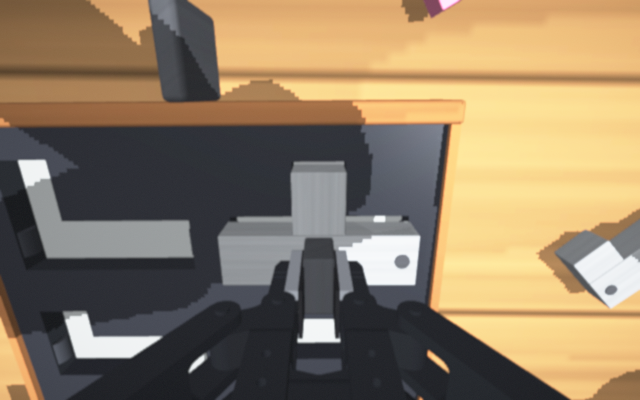

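Held T gauge is above its cutout, with cutout corners at (232,218) and (408,218) just visible behind the bar. I'll correct 2.4 mm in x and lower it.

Call:
servo_tool(increments=[[0,-0.0025,0,0,0,0.3,0],[0,-0.0025,0,0.004,0,0.3,0],[0,-0.0025,0,0.01,0,0.3,0],[0,-0.0025,0,0.016,0,0.3,0],[0,-0.0025,0,0.021,0,0.3,0],[0,-0.0025,0,0.024,0,0.3,0],[0,-0.0025,0,0.026,0,0.3,0],[0,-0.0025,0,0.026,0,0.3,0]])

```text
clock: 14.6
position: [520.8, 43.2, 45.1]
ee_rot: [-0.005, 1.0, 0.0, -0.002]
contact_force: [0.3, 0.6, -4.1]
gripper_width: 12.5
grasp_force: 59.8
```

Call:
servo_tool(increments=[[0,0,0,0.002,0,0,0],[0,0,0,0.004,0,0,0],[0,0,0,0.005,0,0,0],[0,0,0,0.005,0,0,0]])

```text
clock: 15.1
position: [523.8, 43.3, 44.1]
ee_rot: [-0.006, 1.0, 0.0, 0.001]
contact_force: [-1.9, -1.8, 16.5]
gripper_width: 13.0
grasp_force: 62.4
```

Call:
servo_tool(increments=[[0,0,0,-0.002,0,0,0],[0,0,0,-0.004,0,0,0],[0,0,0,-0.004,0,0,0],[0,0,0,-0.004,0,0,0]])

```text
clock: 15.6
position: [520.7, 43.2, 44.2]
ee_rot: [-0.006, 1.0, -0.0, -0.003]
contact_force: [1.1, -1.0, -0.6]
gripper_width: 12.7
grasp_force: 60.1
```

Call:
servo_tool(increments=[[1,0,0,0,0,0,0],[1,0,0,0,0,0,0],[1,0,0,0,0,0,0],[1,0.02,-0.02,-0.06,0,0,0],[1,0.07,-0.06,-0.12,0,0,0],[1,0.1,-0.06,-0.18,0,0,0],[1,0.1,-0.06,-0.24,0,0,0],[1,0.1,-0.06,-0.25,0,0,0],[1,0.1,-0.06,-0.25,0,0,0],[1,0.1,-0.06,-0.25,0,0,0]])

```text
clock: 16.85
position: [421.9, -18.0, 293.9]
ee_rot: [-0.005, 1.0, 0.0, -0.004]
contact_force: [-1.1, 0.5, 0.3]
gripper_width: 85.7
grasp_force: 0.0
```

```bash
cat > chk.py <<'E'
import sys
from fit import *
n=sys.argv[1]; homes=sys.argv[2].split(','); 
P=pose(); s=arm.read_state(); print(s['clock'],P[0],phi()); im=save('wrist',n); cam=Cam(im,P)
C={'square':(522.5,-84.2,1.583),'depth':(518.6,43.1,1.583),'snap':(589.2,44.8,-1.5586),'offset':(604.6,-82.7,-1.5586)}
for k,(x,y,t) in C.items():
    if k not in homes: print('cut',k,fit(cam,k,x,y,True,20,t))
E
python3 chk.py w4.png depth
```

```text
16.85 [421.87690243 -18.00686446 293.88530489] 90.61105082903363
cut square (array([523.144, -84.258,   1.584]), np.float64(0.083))
cut snap (array([588.612,  44.897,  -1.556]), np.float64(0.105))
cut offset (array([605.212, -82.922,  -1.562]), np.float64(0.093))
```

View pics/w4.png

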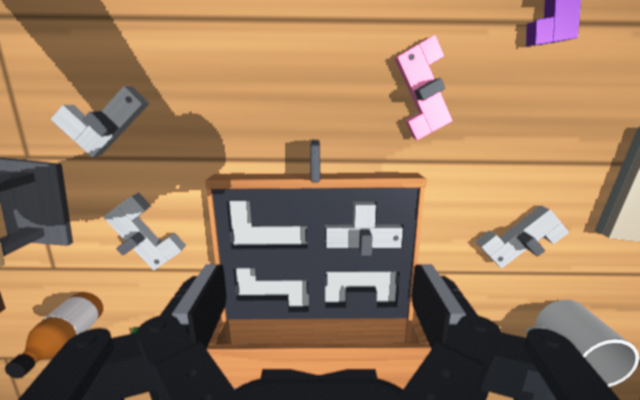

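Depth gauge is in its cutout: TCP stands 20.1 mm above its table-grasp height, so the floor was reached. Next is the offset bracket at (525,235).

```bash
python3 -c "
from h import *
view(530,273,136)"
```

```text
shift [-0.091   0.2686  0.0925] turn [  0.17  -0.46 -45.38]
```

Call:
servo_tool(increments=[[1,-0.03,0.06,0.03,0.2,-0.5,-10],[1,-0.091,0.269,0.093,0.2,-0.5,-45.4],[1,-0.091,0.269,0.093,0.2,-0.5,-45.4],[1,-0.091,0.269,0.093,0.2,-0.5,-45.4],[1,-0.091,0.269,0.093,0.2,-0.5,-45.4],[1,-0.091,0.269,0.093,0.2,-0.5,-45.4],[1,-0.091,0.269,0.093,0.2,-0.5,-45.4],[1,-0.091,0.269,0.093,0.2,-0.5,-45.4],[1,-0.091,0.269,0.093,0.2,-0.5,-45.4]])

```text
clock: 18.02
position: [510.2, 251.1, 202.0]
ee_rot: [-0.39, 0.921, -0.001, 0.002]
contact_force: [-0.4, -0.0, 0.4]
gripper_width: 85.6
grasp_force: 0.0
```

```bash
python3 g.py offset 530 273 0
```

```text
[510.2127652 251.1214193 201.9781412] 18.025 135.95838030972774
[529.848 272.862   2.372] 0.027
shift [-0.0287  0.0013  0.1321] turn [-0.16  0.22  0.06]
shift [-0.0285  0.0014  0.1791] turn [-0.16  0.22  0.06]
joints [ 0.74  0.31 -0.18  0.   -1.07 -1.51]
```

Call:
servo_tool(increments=[[1,-0.029,0.001,0.06,-0.2,0.2,0],[1,-0.029,0.001,0.11,-0.2,0.2,0],[1,-0.029,0.001,0.15,-0.2,0.2,0],[1,-0.029,0.001,0.178,-0.2,0.2,0],[1,-0.029,0.001,0.178,-0.2,0.2,0],[1,-0.029,0.001,0.178,-0.2,0.2,0],[0,-0.029,0.001,0.178,-0.2,0.2,0],[0,-0.029,0.001,0.178,-0.2,0.2,0],[0,-0.029,0.001,0.178,-0.2,0.2,0],[0,-0.029,0.001,0.178,-0.2,0.2,0],[0,-0.029,0.001,0.178,-0.2,0.2,0]])

```text
clock: 19.45
position: [530.6, 273.8, 23.9]
ee_rot: [-0.391, 0.92, 0.0, -0.0]
contact_force: [-0.5, -0.6, 3.3]
gripper_width: 12.8
grasp_force: 61.1
```

```bash
python3 -c "
from h import *
plan((605,-82.8,150,90.7),(605,-82.8,74,90.7))"
```

```text
shift [ 0.2051 -0.301  -0.1262] turn [ 3.000e-02 -1.000e-02  4.535e+01]
shift [ 0.2051 -0.3011 -0.0502] turn [ 3.000e-02 -1.000e-02  4.535e+01]
```

Call:
servo_tool(increments=[[0,0,0,-0.05,0,0,0],[0,0,0,-0.1,0,0,0],[0,0.06,-0.07,-0.126,0,0,15],[0,0.11,-0.15,-0.126,0,0,30],[0,0.15,-0.22,-0.126,0,0,45.4],[0,0.19,-0.28,-0.126,0,0,45.4],[0,0.204,-0.302,-0.126,0,0,45.4],[0,0.204,-0.302,-0.126,0,0,45.4],[0,0.204,-0.302,-0.08,0,0,45.4],[0,0.204,-0.302,-0.05,0,0,45.4],[0,0.204,-0.302,-0.05,0,0,45.4],[0,0.204,-0.302,-0.05,0,0,45.4]])

```text
clock: 20.95
position: [606.8, -82.7, 74.1]
ee_rot: [-0.006, 1.0, -0.0, 0.0]
contact_force: [0.5, -0.0, -2.7]
gripper_width: 12.7
grasp_force: 60.2
```

```bash
python3 - <<'E'
from h import *
s=arm.read_state(); print(s['position'],s['gripper_width'],phi())
plan((606.2,-82.8,46,90.7))
E
```

```text
[606.84806339 -82.73536551  74.09322447] 12.74886373682545 90.67027341734949
shift [ 0.0007 -0.0001  0.0281] turn [-0.01  0.01 -0.03]
```

Go down to 46 mm, then press slightly beyond.

Call:
servo_tool(increments=[[0,0.0005,0,0.008,0,0,0],[0,0.0005,0,0.014,0,0,0],[0,0.0005,0,0.02,0,0,0],[0,0.0005,0,0.025,0,0,0],[0,0.0005,0,0.028,0,0,0],[0,0.0005,0,0.03,0,0,0],[0,0.0005,0,0.032,0,0,0],[0,0.0005,0,0.032,0,0,0]])

```text
clock: 21.95
position: [607.5, -82.8, 43.9]
ee_rot: [-0.006, 1.0, -0.0, 0.002]
contact_force: [-1.4, 0.4, 7.9]
gripper_width: 12.5
grasp_force: 61.8
```

Call:
servo_tool(increments=[[0,0,0,-0.001,0,0,0],[1,0,0,-0.001,0,0,0],[1,0,0,-0.001,0,0,0],[1,0,0,-0.001,0,0,0],[1,0,0,-0.06,0,0,0],[1,0,0,-0.12,0,0,0],[1,0,0,-0.16,0,0,0],[1,0,0,-0.16,0,0,0]])

```text
clock: 22.95
position: [607.7, -82.9, 205.7]
ee_rot: [-0.006, 1.0, 0.0, 0.004]
contact_force: [-0.7, -0.0, -0.0]
gripper_width: 85.9
grasp_force: 0.0
```

```bash
python3 -c "
from h import *
print(pose()[0]); view(535.5,-272.3,215); view(376.7,-282,132)"
```

```text
[607.70418226 -82.89490038 205.69510796]
shift [ 0.0575 -0.2133  0.0052] turn [  -0.46    0.27 -124.35]
shift [ 0.2558 -0.2163  0.0037] turn [ -0.14   0.42 -41.35]
```

Call:
servo_tool(increments=[[1,0.057,-0.213,0.005,-0.5,0.3,-124.4],[1,0.057,-0.213,0.005,-0.5,0.3,-124.4],[1,0.057,-0.213,0.005,-0.5,0.3,-124.4],[1,0.057,-0.213,0.005,-0.5,0.3,-124.4],[1,0.057,-0.213,0.005,-0.5,0.3,-124.4],[1,0.057,-0.213,0.005,-0.5,0.3,-124.4],[1,0.057,-0.213,0.005,-0.5,0.3,-124.4],[1,0.057,-0.213,0.005,-0.5,0.3,-124.4],[1,0.057,-0.213,0.005,-0.5,0.3,-124.4],[1,0.057,-0.213,0.005,-0.5,0.3,-124.4],[1,0.057,-0.213,0.005,-0.5,0.3,-124.4],[1,0.057,-0.213,0.005,-0.5,0.3,-124.4]])

```text
clock: 24.45
position: [550.3, -296.2, 194.6]
ee_rot: [0.888, -0.459, -0.006, 0.002]
contact_force: [0.2, 0.0, -0.2]
gripper_width: 85.3
grasp_force: 0.0
```

```bash
python3 g.py snap 535.5 -272.3 1
```

```text
[ 550.31540759 -296.20511385  194.64087051] 24.45 -144.70135155416673
[ 534.614 -271.416    0.615] 0.027
shift [-0.0284 -0.0028  0.1249] turn [0.55 0.43 0.21]
shift [-0.028  -0.0032  0.1719] turn [0.55 0.43 0.21]
joints [-0.23  0.42 -0.04  0.   -1.13  0.85]
```

Call:
servo_tool(increments=[[1,-0.028,-0.003,0.06,0.5,0.4,0.2],[1,-0.028,-0.003,0.11,0.5,0.4,0.2],[1,-0.028,-0.003,0.15,0.5,0.4,0.2],[1,-0.028,-0.003,0.171,0.5,0.4,0.2],[1,-0.028,-0.003,0.171,0.5,0.4,0.2],[1,-0.028,-0.003,0.171,0.5,0.4,0.2],[0,-0.028,-0.003,0.171,0.5,0.4,0.2],[0,-0.028,-0.003,0.171,0.5,0.4,0.2],[0,-0.028,-0.003,0.171,0.5,0.4,0.2],[0,-0.028,-0.003,0.171,0.5,0.4,0.2],[0,-0.028,-0.003,0.171,0.5,0.4,0.2]])

```text
clock: 25.88
position: [536.0, -272.1, 26.0]
ee_rot: [0.886, -0.463, 0.001, 0.0]
contact_force: [-0.9, -0.1, 3.5]
gripper_width: 12.0
grasp_force: 61.6
```

```bash
cat > pl.py <<'E'
import sys
from h import *
gx,gy,cx,cy=map(float,sys.argv[1:5])
p,r=pose(); s=arm.read_state(); o=r.inv().apply(p-np.array([gx,gy,p[2]])); print('pos',p,phi(),s['gripper_width'],'tcp rel gauge, tool',np.round(o,1))
x=cx-o[0]; print('target x',x)
plan((x,cy,150,90.7),(x,cy,74,90.7))
E
python3 pl.py 534.6 -271.4 588.9 44.8
```

```text
pos [ 536.03160515 -272.08638681   26.0202391 ] -145.15558191688922 11.960837114963104 tcp rel gauge, tool [ 1.4 -0.8  0. ]
target x 587.5187370406516
shift [-0.2303 -0.2234 -0.1243] turn [-2.0000e-01 -2.0000e-02  1.2414e+02]
shift [-0.2305 -0.2234 -0.0483] turn [-2.0000e-01 -2.0000e-02  1.2414e+02]
```

Call:
servo_tool(increments=[[0,0,0,-0.05,0,0,0],[0,0,0,-0.11,0,0,10],[0,-0.02,-0.02,-0.124,-0.2,0,124.1],[0,-0.05,-0.05,-0.124,-0.2,0,124.1],[0,-0.08,-0.08,-0.124,-0.2,0,124.1],[0,-0.11,-0.11,-0.124,-0.2,0,124.1],[0,-0.14,-0.14,-0.124,-0.2,0,124.1],[0,-0.17,-0.17,-0.124,-0.2,0,124.1],[0,-0.2,-0.2,-0.124,-0.2,0,124.1],[0,-0.23,-0.223,-0.124,-0.2,0,124.1],[0,-0.23,-0.223,-0.124,-0.2,0,124.1],[0,-0.23,-0.223,-0.124,-0.2,0,124.1]])

```text
clock: 27.38
position: [586.3, 45.1, 147.9]
ee_rot: [-0.062, 0.998, 0.0, -0.002]
contact_force: [0.2, -0.2, -2.3]
gripper_width: 12.6
grasp_force: 60.7
```

```bash
python3 - <<'E'
from h import *
print(pose()[0],phi())
plan((587.5,44.8,76,90.7))
E
```

```text
[586.3412654   45.14699391 147.85239647] 97.08785007054826
shift [-0.0013 -0.0005  0.0718] turn [ 0.01 -0.19  6.39]
```

Call:
servo_tool(increments=[[0,-0.001,0,0.02,0,-0.2,6.4],[0,-0.001,0,0.05,0,-0.2,6.4],[0,-0.001,0,0.072,0,-0.2,6.4],[0,-0.001,0,0.072,0,-0.2,6.4],[0,-0.001,0,0.072,0,-0.2,6.4]])

```text
clock: 28.0
position: [588.7, 44.6, 77.7]
ee_rot: [-0.009, 1.0, 0.0, 0.002]
contact_force: [0.6, -1.1, -1.7]
gripper_width: 12.5
grasp_force: 60.7
```

```bash
python3 - <<'E'
from h import *
print(pose()[0],phi())
plan((587.5,44.8,46,90.7))
E
```

```text
[588.69973832  44.57441984  77.66026265] 91.01090243003074
shift [0.0013 0.0002 0.0317] turn [0.01 0.21 0.31]
```

Call:
servo_tool(increments=[[0,0.0005,0,0.006,0,0,0.3],[0,0.0005,0,0.014,0,0,0.3],[0,0.0005,0,0.02,0,0,0.3],[0,0.0005,0,0.026,0,0,0.3],[0,0.0005,0,0.03,0,0,0.3],[0,0.0005,0,0.033,0,0,0.3],[0,0.0005,0,0.035,0,0,0.3],[0,0.0005,0,0.035,0,0,0.3]])

```text
clock: 29.0
position: [598.2, 45.0, 52.3]
ee_rot: [-0.009, 1.0, 0.001, 0.013]
contact_force: [5.2, -4.7, 30.4]
gripper_width: 12.5
grasp_force: 73.7
```

Not seated: it is sitting on the foam. Back off and look.

Call:
servo_tool(increments=[[0,0,0,-0.01,0,0,0],[0,0,0,-0.018,0,0,0],[0,0,0,-0.018,0,0,0],[0,0,0,-0.018,0,0,0],[0,0,0,-0.018,0,0,0]])

```text
clock: 29.62
position: [587.1, 44.5, 59.3]
ee_rot: [-0.006, 1.0, -0.0, 0.0]
contact_force: [-1.1, 0.2, -2.2]
gripper_width: 12.4
grasp_force: 69.0
```

```bash
python3 - <<'E'
from h import *
s=arm.read_state(); print(s['position'],phi(),s['ee_rot'],s['contact_force'])
save('wrist','w5.png')
E
```

```text
[587.11828551  44.47558189  59.27679857] 90.70319580419066 [-6.13657242e-03  9.99981076e-01 -1.75033024e-04  3.98225238e-04] [-1.06760408  0.15106227 -2.17533219]
```

View pics/w5.png

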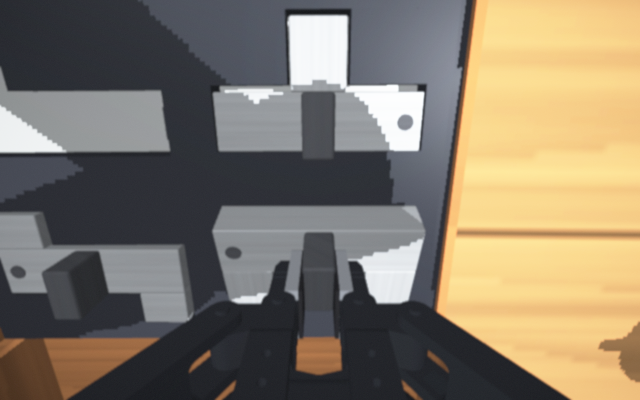

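```bash
python3 - <<'E'
from fit import *
P=pose(); im=arm.get_image('wrist'); H=np.array(im['hand_eye'])
def dist(a,b,L):
    # both at equal tool z: solve depth so that separation = L
    ra,rb=[H[:3,:3]@[(q[0]-im['cx'])/im['fx'],(q[1]-im['cy'])/im['fy'],1] for q in(a,b)]
    f=lambda tz:(H[:3,3]+ra*(tz-H[2,3])/ra[2],H[:3,3]+rb*(tz-H[2,3])/rb[2])
    from scipy.optimize import brentq
    tz=brentq(lambda t:np.linalg.norm(f(t)[0]-f(t)[1])-L,-100,150); return np.round(f(tz),1)
print('top edge',dist((214,232),(424,231.5),100))
print('bottom edge',dist((221,206.5),(416,206),100))
# silhouette-based search: red edges
cam=Cam(im,P); p=P[0]
for g in (20,24,26,30):
  for dx in (0,2):
    q=place(np.array([[-50,-14],[50,-14]],float),(p[0]+dx,p[1],np.radians(-89.3)))
    print(g,dx,np.round(cam.pr(np.c_[q,np.full(2,p[2]-g+20)]),1).tolist(),np.round(cam.pr(np.c_[q,np.full(2,p[2]-g)]),1).tolist())
print(np.round(cam.pr([[587.5,44.8,36]]),1), [np.round(cam.pr(np.c_[place(corners(r,2),(588.9,44.8,-1.5586)),np.full(4,36)]),0).tolist() for r in SH['snap']])
E
```

```text
top edge [[ 18.  -48.7   0.4]
 [ 18.3  51.3   0.4]]
bottom edge [[ 25.6 -48.9  15.5]
 [ 25.9  51.1  15.5]]
20 0 [[420.6, 240.2], [211.8, 240.0]] [[409.5, 224.2], [223.4, 224.1]]
20 2 [[420.1, 244.0], [212.2, 243.8]] [[409.2, 227.7], [223.7, 227.5]]
24 0 [[418.1, 236.7], [214.3, 236.5]] [[407.6, 221.4], [225.4, 221.3]]
24 2 [[417.7, 240.4], [214.7, 240.2]] [[407.2, 224.8], [225.7, 224.7]]
26 0 [[417.0, 235.0], [215.6, 234.9]] [[406.7, 220.1], [226.4, 220.0]]
26 2 [[416.5, 238.7], [215.9, 238.5]] [[406.3, 223.4], [226.7, 223.3]]
30 0 [[414.7, 231.7], [217.9, 231.6]] [[404.9, 217.5], [228.3, 217.4]]
30 2 [[414.3, 235.3], [218.3, 235.2]] [[404.5, 220.8], [228.6, 220.7]]
[[317.1 245.5]] [[[412.0, 221.0], [222.0, 221.0], [227.0, 273.0], [407.0, 273.0]], [[408.0, 267.0], [355.0, 267.0], [354.0, 311.0], [403.0, 311.0]], [[279.0, 267.0], [227.0, 267.0], [231.0, 311.0], [281.0, 311.0]]]
```

The held U gauge has pitched about 20° in the grip because its bar edge caught the front foam edge, so the target x was about 2 mm too small. I'll set it down flat on the clear bench at (400,230), re-measure and regrasp.

```bash
python3 - <<'E'
from h import *
plan((587,44.5,150,90.7),(400,230,150,90.7),(400,230,30,90.7))
E
```

```text
shift [ 0.0002 -0.     -0.0905] turn [-0.01  0.08  0.  ]
shift [ 0.1849  0.1878 -0.0908] turn [-0.01  0.08  0.  ]
shift [0.1851 0.1878 0.0292] turn [-0.01  0.08  0.  ]
```

Call:
servo_tool(increments=[[0,0,0,-0.04,0,0,0],[0,0,0,-0.091,0,0,0],[0,0.04,0.04,-0.091,0,0,0],[0,0.08,0.08,-0.091,0,0,0],[0,0.12,0.12,-0.091,0,0,0],[0,0.16,0.16,-0.091,0,0,0],[0,0.185,0.188,-0.07,0,0,0],[0,0.185,0.188,-0.03,0,0,0],[0,0.185,0.188,0,0,0,0],[0,0.185,0.188,0.012,0,0,0],[0,0.185,0.188,0.02,0,0,0],[0,0.185,0.188,0.02,0,0,0]])

```text
clock: 31.22
position: [400.9, 230.3, 39.9]
ee_rot: [-0.006, 1.0, 0.0, 0.002]
contact_force: [0.3, -0.6, -2.4]
gripper_width: 12.6
grasp_force: 68.9
```

Call:
servo_tool(increments=[[0,0,0,0.005,0,0,0],[0,0,0,0.008,0,0,0],[0,0,0,0.009,0,0,0],[1,0,0,0.009,0,0,0],[1,0,0,0.009,0,0,0],[1,0,0,0.009,0,0,0],[1,0,0,-0.05,0,0,0],[1,0.03,0,-0.11,0,0,0],[1,0.03,0,-0.162,0,0,0],[1,0.03,0,-0.162,0,0,0],[1,0.03,0,-0.162,0,0,0]])

```text
clock: 32.6
position: [369.7, 229.5, 201.3]
ee_rot: [-0.006, 1.0, 0.0, 0.001]
contact_force: [-0.7, 0.6, -0.3]
gripper_width: 85.7
grasp_force: 0.0
```

```bash
python3 g.py snap 400 230 1
```

```text
[369.69956231 229.5124152  201.28310085] 32.6 90.68055960164841
[377.04  279.627  -1.579] 0.037
shift [-0.008   0.0505  0.1305] turn [-0.07  0.06  1.15]
shift [-0.0079  0.0506  0.1775] turn [-0.07  0.06  1.15]
joints [ 0.93  0.08 -0.48  0.   -1.01 -2.49]
```

View pics/g_snap.png

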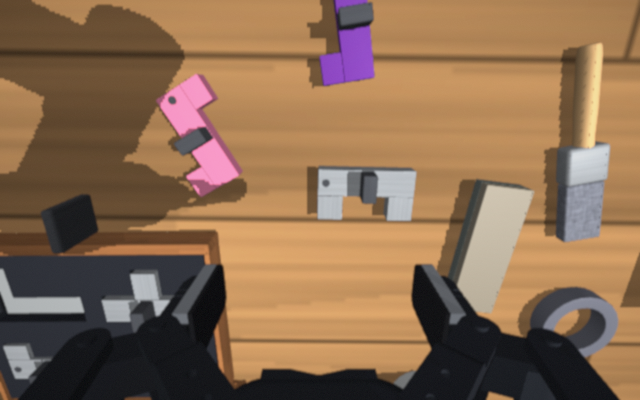

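The U gauge was knocked aside and lies flat at (367,190), which agrees with the fit. Grasping it there.

Call:
servo_tool(increments=[[1,-0.008,0.05,0.05,0,0,1.2],[1,-0.008,0.05,0.1,0,0,1.2],[1,-0.008,0.05,0.15,0,0,1.2],[1,-0.008,0.05,0.177,0,0,1.2],[1,-0.008,0.05,0.177,0,0,1.2],[1,-0.008,0.05,0.177,0,0,1.2],[0,-0.008,0.05,0.177,0,0,1.2],[0,-0.008,0.05,0.177,0,0,1.2],[0,-0.008,0.05,0.177,0,0,1.2],[0,-0.008,0.05,0.177,0,0,1.2],[0,-0.008,0.05,0.177,0,0,1.2]])

```text
clock: 34.02
position: [378.1, 280.0, 25.2]
ee_rot: [0.004, 1.0, 0.0, 0.002]
contact_force: [-0.9, 0.1, 6.0]
gripper_width: 12.6
grasp_force: 61.2
```

```bash
python3 pl.py 377 279.6 590.5 44.8
```

```text
pos [378.10650942 280.01438597  25.21758244] 89.510175500452 12.582179033860521 tcp rel gauge, tool [-1.1  0.4  0. ]
target x 591.6029202906699
shift [-0.2159 -0.2333 -0.1242] turn [ 0.02  0.18 -1.19]
shift [-0.2157 -0.2334 -0.0482] turn [ 0.02  0.18 -1.19]
```

Call:
servo_tool(increments=[[0,0,0,-0.05,0,0,0],[0,0,0,-0.1,0,0,0],[0,-0.05,-0.05,-0.124,0,0.2,-1.2],[0,-0.09,-0.09,-0.124,0,0.2,-1.2],[0,-0.13,-0.13,-0.124,0,0.2,-1.2],[0,-0.17,-0.18,-0.124,0,0.2,-1.2],[0,-0.216,-0.233,-0.124,0,0.2,-1.2],[0,-0.216,-0.233,-0.1,0,0.2,-1.2],[0,-0.216,-0.233,-0.06,0,0.2,-1.2],[0,-0.216,-0.233,-0.048,0,0.2,-1.2],[0,-0.216,-0.233,-0.048,0,0.2,-1.2],[0,-0.216,-0.233,-0.048,0,0.2,-1.2]])

```text
clock: 35.52
position: [592.8, 45.7, 74.7]
ee_rot: [-0.007, 1.0, 0.0, 0.001]
contact_force: [-0.2, -0.4, -1.6]
gripper_width: 12.8
grasp_force: 60.1
```

```bash
python3 - <<'E'
from h import *
print(pose()[0],phi())
plan((591.8,44.8,46,90.7))
E
```

```text
[592.84116514  45.69190483  74.71383837] 90.76164955523186
shift [ 0.0011 -0.0009  0.0287] turn [0.04 0.12 0.06]
```

Lower gently in steps, checking force.

Call:
servo_tool(increments=[[0,0.001,-0.001,0,0,0.1,0],[0,0.001,-0.001,0.006,0,0.1,0],[0,0.001,-0.001,0.012,0,0.1,0],[0,0.001,-0.001,0.017,0,0.1,0],[0,0.001,-0.001,0.021,0,0.1,0],[0,0.001,-0.001,0.024,0,0.1,0],[0,0.001,-0.001,0.024,0,0.1,0]])

```text
clock: 36.4
position: [591.1, 44.3, 48.9]
ee_rot: [-0.006, 1.0, 0.0, -0.001]
contact_force: [2.1, 2.5, -4.2]
gripper_width: 12.6
grasp_force: 59.9
```

Call:
servo_tool(increments=[[0,0,0,0.002,0,0,0],[0,0,0,0.004,0,0,0],[0,0.0005,0,0.006,0,0,0],[0,0.001,0,0.008,0,0,0],[0,0.001,0,0.008,0,0,0]])

```text
clock: 37.02
position: [592.8, 44.3, 45.2]
ee_rot: [-0.007, 1.0, 0.0, 0.002]
contact_force: [-1.5, 0.6, 13.0]
gripper_width: 12.6
grasp_force: 62.4
```

Call:
servo_tool(increments=[[0,0,0,-0.002,0,0,0],[1,0,0,-0.002,0,0,0],[1,0,0,-0.002,0,0,0],[1,0,0,-0.002,0,0,0],[1,0,0,-0.06,0,0,0],[1,0,0,-0.12,0,0,0],[1,0,0,-0.16,0,0,0],[1,0,0,-0.16,0,0,0]])

```text
clock: 38.02
position: [592.0, 44.4, 205.2]
ee_rot: [-0.006, 1.0, 0.001, 0.003]
contact_force: [-0.3, -0.2, 0.0]
gripper_width: 85.6
grasp_force: 0.0
```

```bash
python3 -c "
from h import *
print(pose()[0]); view(376.7,-282,132)"
```

```text
[591.97460205  44.39811613 205.1979553 ]
shift [ 0.2419 -0.3435  0.0032] turn [  0.     0.33 -41.28]
```

Call:
servo_tool(increments=[[1,0.242,-0.343,0.003,0,0.3,-41.3],[1,0.242,-0.343,0.003,0,0.3,-41.3],[1,0.242,-0.343,0.003,0,0.3,-41.3],[1,0.242,-0.343,0.003,0,0.3,-41.3],[1,0.242,-0.343,0.003,0,0.3,-41.3],[1,0.242,-0.343,0.003,0,0.3,-41.3],[1,0.242,-0.343,0.003,0,0.3,-41.3],[1,0.242,-0.343,0.003,0,0.3,-41.3],[1,0.242,-0.343,0.003,0,0.3,-41.3],[1,0.242,-0.343,0.003,0,0.3,-41.3]])

```text
clock: 39.28
position: [352.8, -301.2, 198.3]
ee_rot: [-0.359, 0.933, 0.001, -0.004]
contact_force: [-0.0, 0.0, 0.2]
gripper_width: 85.2
grasp_force: 0.0
```

```bash
python3 g.py square 376.7 -282 0
```

```text
[ 352.77778916 -301.15115877  198.28149729] 39.275 132.08250820202684
[ 376.272 -281.568    2.306] 0.018
shift [-0.0313 -0.0017  0.1282] turn [ 0.24 -0.38 -0.02]
shift [-0.0316 -0.0019  0.1752] turn [ 0.24 -0.38 -0.02]
joints [-0.35  0.14 -0.42  0.   -1.02 -0.49]
```

Call:
servo_tool(increments=[[1,-0.031,-0.002,0.06,0.2,-0.4,0],[1,-0.031,-0.002,0.11,0.2,-0.4,0],[1,-0.031,-0.002,0.15,0.2,-0.4,0],[1,-0.031,-0.002,0.174,0.2,-0.4,0],[1,-0.031,-0.002,0.174,0.2,-0.4,0],[1,-0.031,-0.002,0.174,0.2,-0.4,0],[0,-0.031,-0.002,0.174,0.2,-0.4,0],[0,-0.031,-0.002,0.174,0.2,-0.4,0],[0,-0.031,-0.002,0.174,0.2,-0.4,0],[0,-0.031,-0.002,0.174,0.2,-0.4,0],[0,-0.031,-0.002,0.174,0.2,-0.4,0]])

```text
clock: 40.7
position: [375.6, -283.0, 25.0]
ee_rot: [-0.358, 0.934, -0.0, 0.0]
contact_force: [-0.9, 1.8, 4.8]
gripper_width: 12.8
grasp_force: 60.8
```

```bash
python3 pl.py 376.3 -281.6 524.5 -84.2
```

```text
pos [ 375.59304992 -283.00585275   24.98853116] 132.00893890331213 12.824653043857136 tcp rel gauge, tool [ 1.5 -0.6 -0. ]
target x 523.0338455812454
shift [-0.2427  0.049  -0.1249] turn [-0.000e+00  3.000e-02  4.131e+01]
shift [-0.2426  0.049  -0.0489] turn [-0.000e+00  3.000e-02  4.131e+01]
```

Call:
servo_tool(increments=[[0,0,0,-0.05,0,0,0],[0,0,0,-0.1,0,0,0],[0,-0.05,0.01,-0.125,0,0,10],[0,-0.1,0.02,-0.125,0,0,20],[0,-0.15,0.03,-0.125,0,0,30],[0,-0.2,0.04,-0.125,0,0,41.3],[0,-0.243,0.049,-0.125,0,0,41.3],[0,-0.243,0.049,-0.1,0,0,41.3],[0,-0.243,0.049,-0.06,0,0,41.3],[0,-0.243,0.049,-0.049,0,0,41.3],[0,-0.243,0.049,-0.049,0,0,41.3],[0,-0.243,0.049,-0.049,0,0,41.3]])

```text
clock: 42.2
position: [524.4, -84.1, 75.0]
ee_rot: [-0.006, 1.0, 0.0, 0.002]
contact_force: [-0.1, 0.5, -3.3]
gripper_width: 12.6
grasp_force: 59.8
```

```bash
python3 - <<'E'
from h import *
print(pose()[0],phi())
plan((523,-84.2,50,90.7))
E
```

```text
[524.41922376 -84.05613868  74.96558326] 90.70623363206221
shift [ 0.0015 -0.0001  0.025 ] turn [0.02 0.18 0.01]
```

Call:
servo_tool(increments=[[0,0.001,0,0,0,0.1,0],[0,0.001,0,0.006,0,0.1,0],[0,0.001,0,0.012,0,0.1,0],[0,0.001,0,0.018,0,0.1,0],[0,0.001,0,0.022,0,0.1,0],[0,0.001,0,0.025,0,0.1,0],[0,0.001,0,0.025,0,0.1,0]])

```text
clock: 43.08
position: [522.4, -84.0, 48.3]
ee_rot: [-0.006, 1.0, 0.0, -0.001]
contact_force: [1.2, -0.2, -4.0]
gripper_width: 12.5
grasp_force: 59.6
```

It has entered the cutout; press.

Call:
servo_tool(increments=[[0,0,0,0.002,0,0,0],[0,0,0,0.004,0,0,0],[0,0.0005,0,0.006,0,0,0],[0,0.001,0,0.007,0,0,0],[0,0.001,0,0.007,0,0,0]])

```text
clock: 43.7
position: [524.1, -83.9, 44.9]
ee_rot: [-0.007, 1.0, -0.0, 0.002]
contact_force: [-0.1, -0.0, 14.7]
gripper_width: 13.0
grasp_force: 62.3
```

Call:
servo_tool(increments=[[0,0,0,-0.002,0,0,0],[1,0,0,-0.002,0,0,0],[1,0,0,-0.002,0,0,0],[1,0,0,-0.002,0,0,0],[1,0,0,-0.06,0,0,0],[1,0.05,0.03,-0.12,0,0,0],[1,0.1,0.065,-0.18,0,0,0],[1,0.1,0.065,-0.24,0,0,0],[1,0.1,0.065,-0.25,0,0,0],[1,0.1,0.065,-0.25,0,0,0],[1,0.1,0.065,-0.25,0,0,0]])

```text
clock: 45.08
position: [420.2, -20.3, 290.9]
ee_rot: [-0.006, 1.0, 0.0, -0.001]
contact_force: [-0.3, -0.4, -0.5]
gripper_width: 85.5
grasp_force: 0.0
```

```bash
cat > seat.py <<'E'
from fit import *
P=pose(); s=arm.read_state(); print(s['clock'],P[0],phi()); im=save('wrist','seat.png'); cam=Cam(im,P); hsv=cv2.cvtColor(im['color'],cv2.COLOR_RGB2HSV)
C={'square':(524,-84.2,1.583),'depth':(520.5,43.1,1.583),'snap':(590.5,44.8,-1.5586),'offset':(606,-82.7,-1.5586)}
# visible bright plate top: fit its outline, pixel scale tells height z
for k,(x,y,t) in C.items():
    c=cam.pr([[x+a,y+b,40] for a in(-55,55) for b in(-60,60)]); x0,y0=c.min(0).astype(int); x1,y1=c.max(0).astype(int)
    m=((hsv[y0:y1,x0:x1,2]>95)&(hsv[y0:y1,x0:x1,1]<70)).astype(np.float32)
    b=(x0,y0,x1,y1)
    def ren(p,zt):
        m=np.zeros(((y1-y0)*SS,(x1-x0)*SS),np.uint8)
        for rc in SH[k]: fillp(m,cam.pr(np.c_[place(corners(rc),(p[0],p[1],t)),np.full(4,zt)]),np.array([x0,y0]))
        g=place(corners((-7,7,-14,14)),(p[0],p[1],t)); h=np.zeros_like(m)
        fillp(h,cv2.convexHull(cam.pr(np.r_[np.c_[g,np.full(4,zt)],np.c_[g,np.full(4,zt+24)]]).astype(np.float32))[:,0],np.array([x0,y0]))
        return cv2.resize((m&(1-h)).astype(np.float32),(x1-x0,y1-y0),interpolation=cv2.INTER_AREA)
    n,lab=cv2.connectedComponents(m.astype(np.uint8))
    ids=np.unique(lab[ren((x,y),40)>.5]); m=(np.isin(lab,ids[ids>0])).astype(np.float32)
    q=minimize(lambda p:np.abs(ren(p,40)-m).sum(),[x,y],method='Nelder-Mead',options=dict(initial_simplex=[[x,y],[x+4,y],[x,y+4]]))
    print(k,np.round(q.x,1),round(q.fun/m.sum(),3))
print(arm.look_for('wrist','pull')[:1],[(d['p'],at_z(im,d['centre'],45,P)) for d in arm.spot_point('wrist','pull')[:1]])
a=im['color'][150:350,180:450,::-1]; cv2.imwrite('pics/seatc.png',cv2.resize(a,None,fx=2.9,fy=2.9,interpolation=cv2.INTER_CUBIC))
E
python3 seat.py
```

```text
45.075 [420.19436949 -20.27791452 290.93857272] 90.69027207576887
square [523.5 -82.9] 0.234
depth [519.3  43.7] 0.255
snap [589.   45.8] 0.218
offset [604.2 -81.8] 0.22
[{'box': [316.9, 232.3, 223.5, 179.2], 'p': 0.95}] [(0.8, array([415.83708443, -21.86925805,  45.        ]))]
```

View pics/seatc.png

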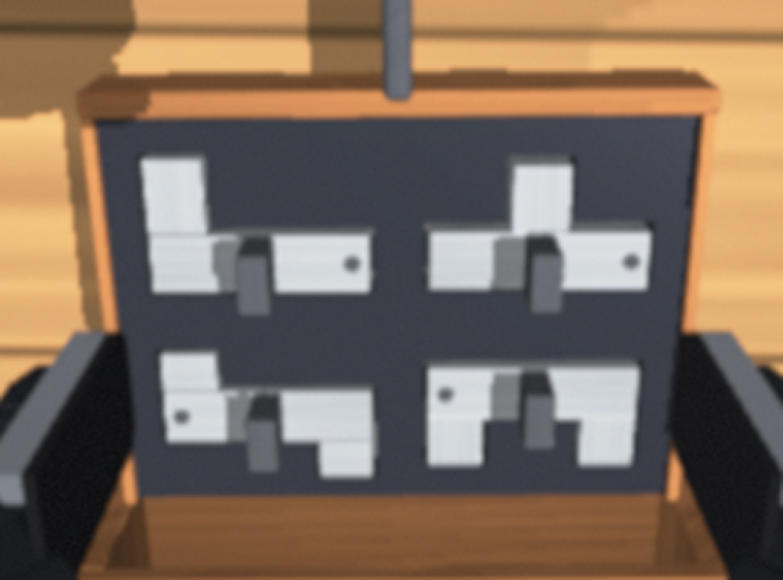

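All four gauges sit flush in their own cutouts, with heights consistent with home. Now I'll grip the tab at (415,-22) to shut the drawer.

Call:
servo_tool(increments=[[1,0.005,-0.002,0.06,0,0,0],[1,0.005,-0.002,0.12,0,0,0],[1,0.005,-0.002,0.18,0,0,0],[1,0.005,-0.002,0.23,0,0,0],[1,0.005,-0.002,0.26,0,0,0],[1,0.005,-0.002,0.264,0,0,0],[0,0.005,-0.002,0.264,0,0,0],[0,0.005,-0.002,0.264,0,0,0],[0,0.005,-0.002,0.264,0,0,0],[0,0.005,-0.002,0.264,0,0,0],[0,0.005,-0.002,0.264,0,0,0]])

```text
clock: 46.6
position: [415.9, -22.4, 28.7]
ee_rot: [-0.007, 1.0, 0.0, -0.0]
contact_force: [-0.8, -2.3, 6.5]
gripper_width: 11.1
grasp_force: 59.1
```

Call:
servo_tool(increments=[[0,-0.01,0,0,0,0,0],[0,-0.022,0,0,0,0,0],[0,-0.034,0,0,0,0,0],[0,-0.046,0,0,0,0,0],[0,-0.058,0,0,0,0,0],[0,-0.07,0,0,0,0,0],[0,-0.08,0,0,0,0,0],[0,-0.09,0,0,0,0,0],[0,-0.1,0,0,0,0,0],[0,-0.1,0,0,0,0,0]])

```text
clock: 47.85
position: [517.8, -20.5, 28.7]
ee_rot: [-0.007, 1.0, 0.0, 0.002]
contact_force: [2.7, 0.9, 5.2]
gripper_width: 11.4
grasp_force: 60.5
```

Call:
servo_tool(increments=[[0,-0.012,0,0,0,0,0],[0,-0.024,0,0,0,0,0],[0,-0.036,0,0,0,0,0],[0,-0.048,0,0,0,0,0],[0,-0.06,0,0,0,0,0],[0,-0.072,0,0,0,0,0],[0,-0.082,0,0,0,0,0],[0,-0.09,0,0,0,0,0],[0,-0.096,0,0,0,0,0],[0,-0.1,0,0,0,0,0],[0,-0.1,0,0,0,0,0]])

```text
clock: 49.22
position: [616.5, -18.6, 28.7]
ee_rot: [-0.007, 1.0, 0.001, 0.001]
contact_force: [0.2, 4.4, 5.8]
gripper_width: 10.9
grasp_force: 60.7
```

Call:
servo_tool(increments=[[0,-0.002,0,0,0,0,0],[0,-0.004,0,0,0,0,0],[0,-0.006,0,0,0,0,0],[0,-0.008,0,0,0,0,0],[0,-0.01,0,0,0,0,0],[0,-0.012,0,0,0,0,0],[0,-0.012,0,0,0,0,0]])

```text
clock: 50.1
position: [623.8, -18.5, 28.7]
ee_rot: [-0.006, 1.0, 0.001, -0.004]
contact_force: [-11.9, 6.8, 13.5]
gripper_width: 11.0
grasp_force: 61.9
```

Travel of 210 mm and the stop reached: shut. Release and go for the stone.

Call:
servo_tool(increments=[[0,0.004,0,0,0,0,0],[0,0.004,0,0,0,0,0],[1,0.004,0,0,0,0,0],[1,0.004,0,0,0,0,0],[1,0.004,0,0,0,0,0],[1,0.004,0,-0.06,0,0,0],[1,0.004,0,-0.12,0,0,0],[1,0.004,0,-0.18,0,0,0],[1,0.004,0,-0.22,0,0,0],[1,0.004,0,-0.22,0,0,0]])

```text
clock: 51.35
position: [625.5, -20.0, 251.9]
ee_rot: [-0.006, 1.0, 0.001, 0.003]
contact_force: [1.1, 0.4, -1.2]
gripper_width: 85.3
grasp_force: 0.0
```

```bash
python3 - <<'E'
from h import *
print(pose()[0])
im=arm.get_image('top')
for t,z in [('stone',13),('ledge',90),('pull',45)]:
    print(t,[(round(d['p'],2),np.round(at_z(im,d['centre'],z),0)) for d in arm.spot_point('top',t)[:2]],[(round(d['p'],2),d['box']) for d in arm.look_for('top',t)[:2]])
# stone mask
hsv=cv2.cvtColor(im['color'],cv2.COLOR_RGB2HSV); roi=hsv[180:245,168:208]
m=((roi[...,1]<85)&(roi[...,2]>120)).astype(np.uint8)
n,l,st,c=cv2.connectedComponentsWithStats(m); i=1+np.argmax(st[1:,4]); pts=np.argwhere(l==i)[:,::-1]+[168,180]
r=cv2.minAreaRect(pts.astype(np.float32)); b=cv2.boxPoints(r); print(r,[np.round(at_z(im,q,26)) for q in b])
# ledge candidates in crop: left/right edges (670-694, 196-270)/2
for q in [(445.5,188),(457,188),(443,224),(455,224)]: print(np.round(at_z(im,q,90)))
plan((420,400,250,90))
E
```

```text
[625.50480244 -19.97885056 251.92263607]
stone [(0.89, array([454., 403.,  13.])), (0.48, array([ 652., -383.,   13.]))] [(0.77, [188.4, 212.1, 24.4, 50.1])]
ledge [(0.83, array([ 485., -419.,   90.]))] [(0.79, [445.5, 209.8, 29.2, 33.3]), (0.53, [202.8, 143.1, 30.3, 29.4])]
pull [(0.74, array([621., -19.,  45.])), (0.41, array([ 350., -480.,   45.]))] [(0.94, [325.3, 158.2, 84.2, 24.9])]
((186.58106994628906, 213.01351928710938), (15.946702003479004, 46.85371398925781), 9.462322235107422) [array([378., 449.,  26.]), array([528., 431.,  26.]), array([520., 379.,  26.]), array([371., 399.,  26.])]
[ 540. -401.   90.]
[ 541. -437.   90.]
[ 429. -394.   90.]
[ 430. -431.   90.]
shift [ 0.1983  0.4223 -0.0032] turn [-0.01 -0.24  0.69]
```

```bash
python3 -c "
from h import *
view(449,415,83,220,40)"
```

```text
shift [0.2086 0.4423 0.0268] turn [-0.02 -0.24  7.69]
```

Call:
servo_tool(increments=[[1,0.208,0.442,0.027,0,-0.2,7.7],[1,0.208,0.442,0.027,0,-0.2,7.7],[1,0.208,0.442,0.027,0,-0.2,7.7],[1,0.208,0.442,0.027,0,-0.2,7.7],[1,0.208,0.442,0.027,0,-0.2,7.7],[1,0.208,0.442,0.027,0,-0.2,7.7],[1,0.208,0.442,0.027,0,-0.2,7.7],[1,0.208,0.442,0.027,0,-0.2,7.7],[1,0.208,0.442,0.027,0,-0.2,7.7],[1,0.208,0.442,0.027,0,-0.2,7.7],[1,0.208,0.442,0.027,0,-0.2,7.7]])

```text
clock: 53.08
position: [410.9, 418.6, 220.9]
ee_rot: [0.062, 0.998, -0.0, 0.001]
contact_force: [0.4, -0.3, 0.7]
gripper_width: 85.4
grasp_force: 0.0
```

```bash
python3 - <<'E'
from fit import *
P=pose(); im=save('wrist','stone.png'); print(P[0],phi())
for d in arm.spot_point('wrist','stone')[:2]: print(d,at_z(im,d['centre'],0,P))
print(arm.look_for('wrist','stone')[:1])
E
```

```text
[410.88249855 418.63366917 220.9039181 ] 82.90937243734813
{'centre': [322.9, 203.5], 'p': 0.68} [453.89468054 419.57824965   0.        ]
[{'box': [320.4, 203.7, 45.7, 131.2], 'p': 0.89}]
```

View pics/stone.png

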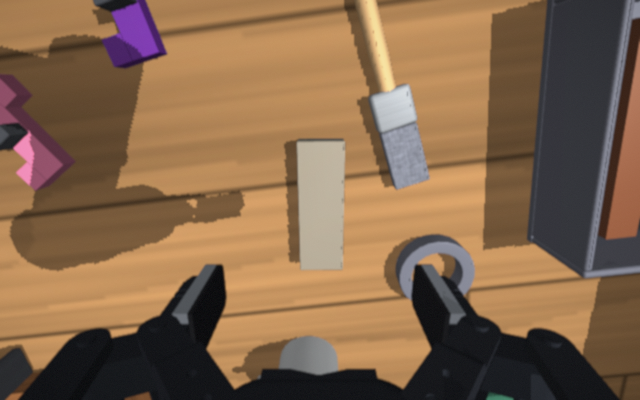

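Stone's top face spans (297,140) to (343,269) and is aligned with the gripper. The brush at (400,160) and tape at (435,270) leave room for the fingers.

```bash
python3 - <<'E'
from fit import *
P=pose(); im=arm.get_image('wrist')
q=[at_z(im,p,26,P) for p in [(297,140),(344,140),(343,269),(300,268)]]
c=np.mean(q,0); d=(q[2]+q[3]-q[0]-q[1])/2; a=np.degrees(np.arctan2(d[1],d[0])); print(np.round(q),c,np.linalg.norm(d),a)
plan((c[0],c[1],3,a+90))
E
```

```text
[[374. 402.  26.]
 [380. 450.  26.]
 [529. 434.  26.]
 [521. 384.  26.]] [450.88965511 417.7972647   26.        ] 149.47212715750618 -6.511814058114759
shift [-0.0393  0.0037  0.2183] turn [ 0.04  0.13 -0.57]
```

Call:
servo_tool(increments=[[1,-0.039,0.004,0.06,0,0.1,-0.6],[1,-0.039,0.004,0.12,0,0.1,-0.6],[1,-0.039,0.004,0.17,0,0.1,-0.6],[1,-0.039,0.004,0.205,0,0.1,-0.6],[1,-0.039,0.004,0.216,0,0.1,-0.6],[1,-0.039,0.004,0.216,0,0.1,-0.6],[0,-0.039,0.004,0.216,0,0.1,-0.6],[0,-0.039,0.004,0.216,0,0.1,-0.6],[0,-0.039,0.004,0.216,0,0.1,-0.6],[0,-0.039,0.004,0.216,0,0.1,-0.6],[0,-0.039,0.004,0.216,0,0.1,-0.6]])

```text
clock: 54.65
position: [450.4, 419.0, 7.1]
ee_rot: [0.056, 0.998, 0.001, 0.001]
contact_force: [-0.4, -1.5, 6.5]
gripper_width: 48.3
grasp_force: 66.1
```

```bash
python3 - <<'E'
from h import *
print(pose()[0],phi())
plan((450,417,200,83.5),(400,0,260,85),(400,-416,260,86))
E
```

```text
[450.35360016 419.03686813   7.07507818] 83.62339690347791
shift [-1.000e-04 -1.800e-03 -1.929e-01] turn [0.08 0.08 0.12]
shift [ 0.0032 -0.4217 -0.2535] turn [ 0.07  0.08 -1.38]
shift [-0.043  -0.8351 -0.254 ] turn [ 0.07  0.08 -2.38]
```

Call:
servo_tool(increments=[[0,0,0,-0.04,0,0,0],[0,0,0,-0.1,0,0,0],[0,0,0,-0.16,0,0,0],[0,0,-0.03,-0.21,0,0,0],[0,0,-0.09,-0.253,0,0,0],[0,0,-0.15,-0.253,0,0,0],[0,0,-0.21,-0.253,0,0,0],[0,0,-0.27,-0.253,0,0,-1],[0,0,-0.33,-0.253,0,0,-2],[0,0,-0.39,-0.253,0,0,-2],[0,0,-0.44,-0.253,0,0,-2],[0,0,-0.44,-0.253,0,0,-2]])

```text
clock: 56.15
position: [398.8, -21.1, 257.3]
ee_rot: [0.041, 0.999, 0.0, -0.001]
contact_force: [0.4, 0.5, -4.0]
gripper_width: 48.7
grasp_force: 65.0
```

```bash
python3 - <<'E'
from h import *
print(pose()[0],phi(),arm.read_state()['gripper_width'])
plan((440,-240,260,86))
E
```

```text
[398.80781181 -21.08213242 257.3014098 ] 85.27166666654156 48.69885892311562
shift [-0.0591 -0.2148 -0.003 ] turn [ 0.05 -0.07 -0.73]
```

Call:
servo_tool(increments=[[0,-0.02,-0.06,-0.003,0,0,0],[0,-0.04,-0.12,-0.003,0,0,-0.7],[0,-0.059,-0.18,-0.003,0,0,-0.7],[0,-0.059,-0.215,-0.003,0,0,-0.7],[0,-0.059,-0.215,-0.003,0,0,-0.7],[0,-0.059,-0.215,-0.003,0,0,-0.7]])

```text
clock: 56.9
position: [443.0, -236.5, 260.2]
ee_rot: [0.032, 0.999, 0.001, -0.0]
contact_force: [0.6, 1.2, -3.8]
gripper_width: 48.3
grasp_force: 65.3
```

```bash
python3 - <<'E'
from h import *
P=pose(); im=save('wrist','ledge.png'); print(P[0],phi())
for d in arm.spot_point('wrist','ledge')[:2]: print(d,at_z(im,d['centre'],90,P))
print(arm.look_for('wrist','ledge')[:1])
E
```

```text
[ 443.03206222 -236.46868831  260.17087392] 86.36276757669805
{'centre': [149.9, 233.4], 'p': 0.75} [ 489.51830598 -414.62308179   90.        ]
{'centre': [110.7, 267.5], 'p': 0.39} [ 526.50196329 -466.12178921   90.        ]
[{'box': [173.6, 217.9, 90.5, 114.5], 'p': 0.88}]
```

View pics/ledge.png

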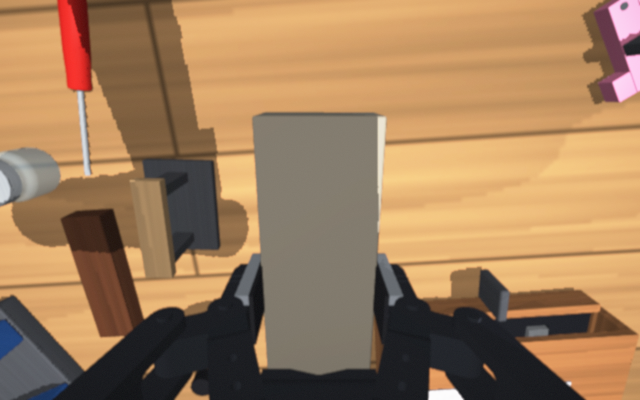

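The ledge's top face runs (131,180),(166,178),(174,276),(145,277). At right, the drawer seems to show an opening at (545,330), so I'll check whether it is really shut.

```bash
python3 - <<'E'
from h import *
P=pose(); im=arm.get_image('wrist')
q=[at_z(im,p,90,P) for p in [(131,180),(166,178),(174,276),(145,277)]]
c=np.mean(q,0); d=(q[2]+q[3]-q[0]-q[1])/2; print(np.round(q),c,np.linalg.norm(d),np.degrees(np.arctan2(d[1],d[0])))
for p,z in [((482,268),62),((507,312),62),((470,307),40),((595,292),40),((480,340),84),((640,335),84)]: print('drw',p,np.round(at_z(im,p,z,P)))
print([(d['p'],np.round(at_z(im,d['centre'],45,P))) for d in arm.spot_point('wrist','pull')[:2]])
T=arm.get_image('top'); cv2.imwrite('pics/t2.png',cv2.resize(T['color'][90:250,250:450,::-1],None,fx=3.5,fy=3.5,interpolation=cv2.INTER_CUBIC))
print([(d['p'],np.round(at_z(T,d['centre'],45))) for d in arm.spot_point('top','pull')[:2]])
E
```

```text
[[ 433. -421.   90.]
 [ 433. -385.   90.]
 [ 543. -400.   90.]
 [ 542. -432.   90.]] [ 487.454376   -409.52017007   90.        ] 110.39980394487117 -6.765726323392904
drw (482, 268) [571. -49.  62.]
drw (507, 312) [635. -12.  62.]
drw (470, 307) [642. -47.  40.]
drw (595, 292) [629. 112.  40.]
drw (480, 340) [656. -54.  84.]
drw (640, 335) [661. 137.  84.]
[(0.93, array([622., -20.,  45.])), (0.5, array([ 421., -544.,   45.]))]
[(0.89, array([621., -31.,  45.]))]
```

View pics/t2.png

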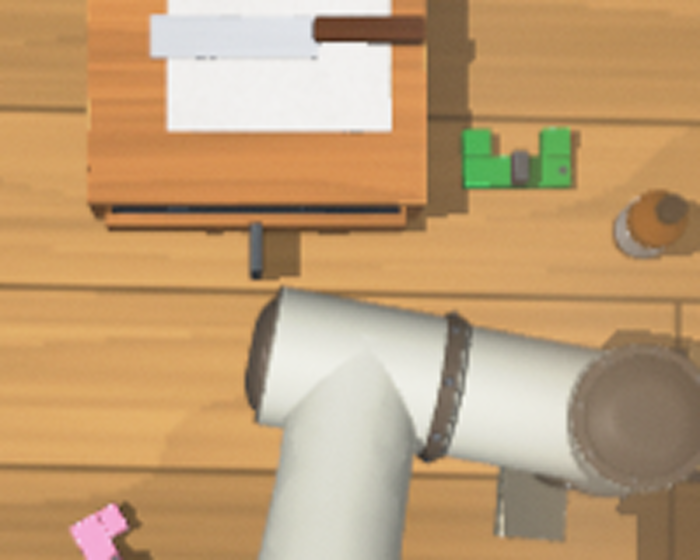

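The drawer is shut: pull at x=622, 210 mm travel to the stop. The ledge centre is about (487,-413), 110 mm long, at -6°.

```bash
python3 - <<'E'
from h import *
plan((487,-413,200,84),(487,-413,98,84))
E
```

```text
shift [-0.0547 -0.1733  0.061 ] turn [0.03 0.05 2.37]
shift [-0.0546 -0.1733  0.163 ] turn [0.03 0.05 2.37]
```

Call:
servo_tool(increments=[[0,-0.02,-0.06,0,0,0,2.4],[0,-0.04,-0.12,0.02,0,0,2.4],[0,-0.055,-0.173,0.061,0,0,2.4],[0,-0.055,-0.173,0.1,0,0,2.4],[0,-0.055,-0.173,0.13,0,0,2.4],[0,-0.055,-0.173,0.148,0,0,2.4],[0,-0.055,-0.173,0.154,0,0,2.4],[0,-0.055,-0.173,0.158,0,0,2.4],[0,-0.055,-0.173,0.16,0,0,2.4],[0,-0.055,-0.173,0.16,0,0,2.4]])

```text
clock: 58.5
position: [487.3, -413.6, 101.5]
ee_rot: [0.053, 0.999, -0.0, 0.001]
contact_force: [-0.5, 1.0, -4.3]
gripper_width: 49.1
grasp_force: 65.5
```

Call:
servo_tool(increments=[[0,0,0,0.002,0,0,0],[0,0,0,0.004,0,0,0],[0,0,0,0.005,0,0,0],[0,0,0,0.005,0,0,0]])

```text
clock: 59.0
position: [487.2, -413.6, 97.1]
ee_rot: [0.053, 0.999, -0.0, 0.0]
contact_force: [-2.5, 2.9, 4.4]
gripper_width: 48.4
grasp_force: 66.5
```

Contact at 97.1 mm, as predicted. Release and rise.

Call:
servo_tool(increments=[[0.7,0,0,0,0,0,0],[0.8,0,0,0,0,0,0],[0.9,0,0,0,0,0,0],[1,0,0,0,0,0,0],[1,0,0,-0.03,0,0,0],[1,0,0,-0.08,0,0,0],[1,0.03,0.03,-0.14,0,0,0],[1,0.05,0.06,-0.18,0,0,0],[1,0.05,0.08,-0.18,0,0,0],[1,0.05,0.08,-0.18,0,0,0]])

```text
clock: 60.25
position: [445.8, -327.8, 277.1]
ee_rot: [0.052, 0.999, -0.0, 0.001]
contact_force: [-0.3, 0.5, -0.7]
gripper_width: 85.5
grasp_force: 0.0
```

```bash
python3 - <<'E'
from h import *
P=pose(); im=save('wrist','end.png'); print(P[0],phi(),arm.read_state()['contact_force'])
for d in arm.spot_point('wrist','stone')[:2]: print(d,at_z(im,d['centre'],90,P))
for d in arm.spot_point('wrist','ledge')[:2]: print(d,at_z(im,d['centre'],90,P))
E
```

```text
[ 445.76521528 -327.76795849  277.06374247] 83.95922405473448 [-1.08114028  0.46383428 -0.31256875]
{'centre': [244.5, 223.7], 'p': 0.9} [ 491.68645929 -412.69207758   90.        ]
{'centre': [504.7, 331.8], 'p': 0.2} [ 666.7390856  -119.46076526   90.        ]
```

View pics/end.png

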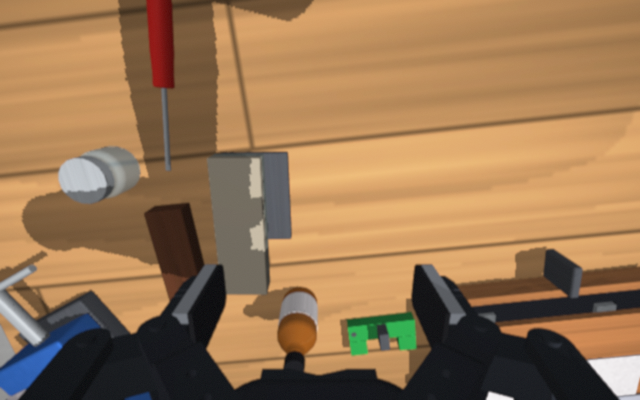

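The whetstone lies flat along the ledge: (245,224), about 4 mm off centre. The bystanders stand where they were, and the drawer is at its stop. Handing in.

```bash
python3 -c "
from bench import arm
print(arm.job_done())"
```

```text
the job is handed in; nothing more can be done
None
```

The job is handed in, though the hand-in call returned no verdict: all four gauges measured home in their own cutouts, the drawer was pushed to its stop, and the whetstone lies flat on the ledge about 4 mm off centre.

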